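# Finish the preserve batch at the hearth table

## Task

The preserve is cooked: first slide the blue saucepan from the red ring to the centre of the yellow keep-warm ring, and then slide the kettle from the white ring to the centre of the red ring, never lifting either off the hob or tipping it. After that collect every finished tin from the seaming machine's catch tray into the wooden carrier, and last of all swing the carrier's handle up and over until it is fully home against its end stop, just past upright. Leave both pots on their rings and do not knock over the pepper mill or jar.

Things in the scene. Friction and masses are not known exactly. Their poses are not given: they have to be found in the camera images.
- hob: black-topped steel table hob, 210 (own x) x 450 (own y) x 50 (z) mm, its three printed rings in a row along its own y, 150 mm apart; it does not move. Origin under its centre on the table; the top is 50 mm higher
- zone_hot: a flat printed ring on the hob top, 140 mm outer and 125 mm inner diameter, RED: the hot ring, always the middle one; origin at its centre, at hob-top height
- zone_warm: a flat printed ring on the hob top, 140 mm outer and 125 mm inner diameter, YELLOW: the keep-warm ring, at one end of the row (either end); origin at its centre, at hob-top height
- zone_rest: a flat printed ring on the hob top, 140 mm outer and 125 mm inner diameter, WHITE: the cold ring, at the other end of the row; origin at its centre, at hob-top height
- saucepan: blue lidded saucepan, 116 mm diameter, 76 mm to the lid and 94 mm to the lid knob's top, about 0.7 kg, starting on the red ring; origin at the centre of its underside. Its dark wooden handle is a level bar along its own -x, from 55 to 160 mm out of the pan's axis, 20 mm wide (along own y), 14 mm thick, its middle 56 mm above the pan's underside; it points roughly towards the robot
- kettle: aluminium side-handled kettle, 116 mm diameter, starting on the white ring, about 0.7 kg; origin at the centre of its underside. Its black handle is a level bar along its own -x, from 55 to 160 mm out of the axis, 20 mm wide (along own y), 14 mm thick, its middle 50 mm above the underside, pointing roughly towards the robot. Lid knob's top at 123 mm; spout to own +x, 92 mm out
- seamer: white and green tin-seaming machine with a shallow steel catch tray, does not move; origin under the centre of the tray on the table. Tray outside 265 (own x) x 215 (own y) mm, walls 5 mm thick and 22 mm high, floor 8 mm above the table. The machine, 320 mm tall, stands on the tray's own +y side, from 160 mm out of the origin
- carrier: open wooden carrier box, 200 (own x) x 160 (own y) x 60 mm high outside, walls and floor 6 mm thick; does not move. Origin under its centre on the table. Its handle is hinged at the middle of the two end walls
- bail_hinge (a point): middle of the handle's hinge line, 66 mm above the carrier's origin; the hinge line runs along the carrier's own y
- bail_grip (a point): middle of the handle's wooden grip, a round bar 18 mm thick and 110 mm long parallel to the carrier's own y, 135 mm from the hinge line; two thin steel arms at +-90 mm along it join it to the hinge
- bail (a joint): angle of the carrier's handle (rad): 0 folded out level towards the carrier's own -x (robot side), 1.57 straight up over the box, 1.66 its end stop just past upright, where it is home. Stiff: it stays where it is left; about 2 N at the grip swings it
- tin0: a brass tin with a red label band, 34 (own x) x 66 (own y) x 30 (own z) mm, 120 g; origin at the centre of its underside. It starts lying flat in the catch tray. Absent in some starts (state None)
- tin1: a brass tin with a red label band, 34 (own x) x 66 (own y) x 30 (own z) mm, 120 g; origin at the centre of its underside. It starts lying flat in the catch tray. Absent in some starts (state None)
- tin2: a brass tin with a red label band, 34 (own x) x 66 (own y) x 30 (own z) mm, 120 g; origin at the centre of its underside. It starts lying flat in the catch tray. Absent in some starts (state None)
- tin3: a brass tin with a red label band, 34 (own x) x 66 (own y) x 30 (own z) mm, 120 g; origin at the centre of its underside. It starts lying flat in the catch tray. Absent in some starts (state None)
- tin4: a brass tin with a red label band, 34 (own x) x 66 (own y) x 30 (own z) mm, 120 g; origin at the centre of its underside. It starts lying flat in the catch tray. Absent in some starts (state None)
- mill: bystander: dark wooden pepper mill, 165 mm high, origin at its underside
- jar: bystander: amber glass jar with brass lid, 90 mm high and 68 mm across, origin at its underside
Things that resemble listed ones, but are neither listed nor needed, are in the scene too. Leave any green look-alike of the tin2 alone. Leave any grey look-alike of the tin0 alone.

How it is judged:
By the outcome, as a careful person would: the job done as asked, in the order asked, and still so for the second after the job is handed in, with the robot touching nothing.
Of tin0, tin1, tin2, tin3, tin4 only 3 to 5 are there at a start; the rules pass over those that are not, and their reading is None.
At some moment in a run one of saucepan, kettle may be knocked a few centimetres aside while the robot is not near it.
Once in a run the grip may slacken for a moment while it holds something.
It also fails if it takes over 210 s, if anything falls off the work surface, if the arm or the gripper's body presses on something with over 40 N, if the wrist force passes 120 N, or if a joint passes its speed limit or range.

## Robot

A 7-joint arm with a two-finger parallel gripper is mounted at the origin on the work surface. World frame = base frame: x ahead of the robot, y to its left, z up, the work surface at z = 0. Lengths are in m, angles in rad, forces in N, time in s.
With the tool pointing down it reaches from about 0.4 to 0.85 m from the base axis. Payload 10.4 kg.
Tool frame: the origin (TCP) lies at the very end of the fingers, on their centre line; the grasp point (between the pads) lies 19 mm behind it (manip.grip_point_offset is the distance from the TCP to the grasp point, in m); z points along the fingers, y is the line along which they close (so a half turn about z gives the same grasp; the last joint's range is limited). The gripper opens to 85 mm and grips with 20 to 120 N. Pads are 22 mm wide; open, the fingers measure 114 mm over their backs; the gripper's body (76 mm by 85 mm) begins 54 mm behind the grasp point. The pads swing forward as they close: fully open they stand 13 mm farther back than shut.
Start: joints at [1.275, 0.332, -0.065, 1.46, 0.022, 1.35, -0.088], TCP at [0.168, -0.602, 0.231] pointing down, gripper open.
Joint ranges: [-2.6, 2.6], [-0.5, 2.12], [-1.47, 1.34], [0.16, 2.42], [-1.27, 4.41], [0.06, 2.06], [-2.6, 2.6]. Speed limits (rad/s): [2.22, 2.22, 2.79, 2.79, 3.14, 3.14, 3.14].

## Interface

Orientations are given as a unit quaternion [x, y, z, w].
In Python, from workcell import manip gives the robot as it stands. The module is installed in compiled form; this text tells all that it offers.
- The arm moves only by the tool step_arm, never from a script. Its argument "moves" is a list of rows, each a list of 7 numbers: the closure, from 0 (fully open) to 1 (shut), then the shift along the world's x, y, z in mm, then the turn, a rotation vector about the world's x, y, z in rad. In form: [[grip, tx, ty, tz, ax, ay, az], ...]. A call has 1 to 10 rows; each row is the pose to reach, as a shift and turn from the pose commanded when the call began; what a row does not reach only later rows make up. A row lasts 1/10 s, in which the tool goes at most 50 mm and 8.59 degrees, less where a joint would pass 70% of its speed; a pose out of reach is approached as far as the arm can. A call with a gripper value outside its range is refused whole. The fingers move at their own pace and stop on an object; "grip_force" is the grip in N (left out, the last holds). Time passes only in rows, so rows that repeat a pose let the fingers close. It gives the time, the measured TCP pose, the force, the opening and the grip force at its end, in the units of the state.
- manip.get_obs(): the state, without advancing time (a new reading comes with each control period).
- manip.camera(name): name is "side" or "top" or "wrist"; returns a dict with "image" (480x640x3 uint8, blue, green, red), "K" (3x3 intrinsics, pixels), "dist_coeffs" ([k1, k2, p1, p2, k3] as OpenCV has them; the pictures are not rectified), "rvec" (rotation vector, rad) and "tvec" (3), from world to camera coordinates, as OpenCV has them; the wrist camera has in their place "mount" (4x4, takes a point from camera to tool coordinates, whose origin is the TCP and whose axes are the flange's). Camera axes: x right, y down, z forward; pixel columns grow to the right and rows downward; lengths in m; the calibration is good to about 2 mm. A picture is of the moment at which its call begins: read the wrist's pose just before it. There is no depth.
- manip.hand_in(): hands the job in; it is judged then, once.
The state is a dict: "clock": time; "joint_pos": joint angles; "joint_velocities": joint speeds; "tau": joint torques, N m; "position": TCP position; "ee_rot": TCP orientation; "ft_force": force on the tool from outside, world axes, zero at the start; "torque": the same for the moment, N m; "grip_width": opening from 0.0 (shut) to 1.0 (fully open); "grasp_force": force on a finger pad.
Only numpy, scipy, OpenCV 4.12 (cv2) and the standard library are available. Lean on these libraries where they do the work, as an engineer would, in place of code of your own. Each camera call takes 0.05 s, during which the arm holds its last target. There are 200 camera calls.

## Working session

There is one attempt and no reset: what is moved stays moved. The work goes in short steps, Python scripts to look and compute and a tool call to move; the robot and the scene stay as the last step left them, time stands still between calls to the robot, and variables do not carry over. Pictures are saved under pics/ and viewed, at most 14 in all, crops included, and the job is handed in when it is done.

Besides the shell and the picture viewer there is one more tool, called after "Request:" by a JSON object that holds its "api" and its "payload". step_arm: Moves the arm, as the interface text tells. Its arguments: {"type":"object","properties":{"moves":{"type":"array","items":{"type":"array","items":{"type":"number"}}},"grip_force":{"type":"number"}},"required":["moves"]}

```bash
mkdir -p pics; cat > h.py <<'E'
import numpy as np, cv2, pickle
from scipy.spatial.transform import Rotation as R
from workcell import manip
def snap(name,fn):
    o=manip.get_obs(); c=manip.camera(name); c['pos']=o['position']; c['rot']=o['ee_rot']
    cv2.imwrite('pics/'+fn+'.png',c['image']); pickle.dump(c,open('pics/'+fn+'.pkl','wb')); return c
def ld(fn): return pickle.load(open('pics/'+fn+'.pkl','rb'))
def ray(c,uv):
    n=cv2.undistortPoints(np.array([[uv]],float),np.array(c['K']),np.array(c['dist_coeffs']))[0,0]
    d=np.array([n[0],n[1],1.])
    if 'rvec' in c:
        Rm=cv2.Rodrigues(np.array(c['rvec'],float))[0]; t=np.array(c['tvec'],float).ravel()
        return -Rm.T@t, Rm.T@d
    M=np.array(c['mount']); Rt=R.from_quat(c['rot']).as_matrix()
    return np.array(c['pos'])+Rt@M[:3,3], Rt@M[:3,:3]@d
def onz(c,uv,z):
    o,d=ray(c,uv); return o+d*(z-o[2])/d[2]
def tri(c1,u1,c2,u2):
    A=[];b=[]
    for c,u in((c1,u1),(c2,u2)):
        o,d=ray(c,u); d=d/np.linalg.norm(d); P=np.eye(3)-np.outer(d,d); A.append(P); b.append(P@o)
    A=np.vstack(A); b=np.hstack(b); x=np.linalg.lstsq(A,b,rcond=None)[0]; return x,np.linalg.norm(A@x-b)
def proj(c,p):
    p=np.array(p,float).reshape(-1,3)
    if 'rvec' in c: r,t=np.array(c['rvec'],float),np.array(c['tvec'],float)
    else:
        T=np.eye(4);T[:3,:3]=R.from_quat(c['rot']).as_matrix();T[:3,3]=c['pos'];T=np.linalg.inv(T@np.array(c['mount']))
        r=cv2.Rodrigues(T[:3,:3])[0];t=T[:3,3]
    return cv2.projectPoints(p,r,t,np.array(c['K']),np.array(c['dist_coeffs']))[0][:,0]
E
python3 -c "
from h import *
for n in('top','side'): c=snap(n,n+'0'); print(ray(c,(320,240)))
o=manip.get_obs(); print(o, manip.grip_point_offset, manip.camera('wrist')['mount'])"
```

```text
(array([0.41822248, 0.02072427, 1.26834827]), array([ 0.08743299, -0.00701059, -0.99619512]))
(array([-0.08171822,  1.09386498,  0.90531944]), array([ 0.39808626, -0.71924732, -0.56941539]))
{'clock': 0.1, 'joint_pos': array([ 1.27537684,  0.33282942, -0.06472938,  1.46085617,  0.02159789,
        1.34989839, -0.08851552]), 'joint_velocities': array([ 0.00045159, -0.00132807,  0.00049278, -0.003145  ,  0.00026578,
        0.00020891,  0.00029393]), 'tau': array([ 1.99645561e-03, -6.26746202e+01,  4.96578065e-02, -3.92430031e+01,
        1.63847033e-02,  7.00727760e-03, -4.10591736e-05]), 'position': array([ 0.1683288 , -0.60155614,  0.23058316]), 'ee_rot': array([ 9.90708294e-01,  1.36002411e-01, -1.11064509e-04, -6.38332540e-04]), 'ft_force': array([-0.53187904, -0.0007578 , -0.19802236]), 'torque': array([ 0.01418923, -0.04289428, -0.01657083]), 'grasp_force': 0.0, 'grip_width': 0.999768655535091} 0.0187 [[ 3.54668923e-04 -9.63934338e-01 -2.66139938e-01  6.74937627e-02]
 [ 9.99999820e-01  4.70778960e-04 -3.72477527e-04 -4.58001557e-04]
 [ 4.84336961e-04 -2.66139758e-01  9.63934331e-01 -1.44104881e-01]
 [ 0.00000000e+00  0.00000000e+00  0.00000000e+00  1.00000000e+00]]
```

View pics/top0.png

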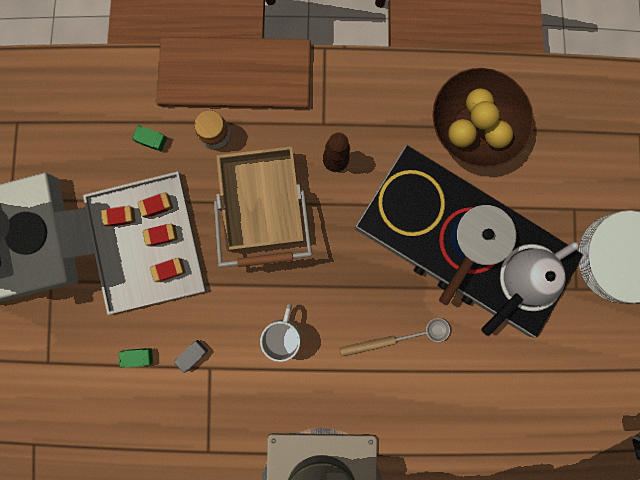

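View pics/side0.png

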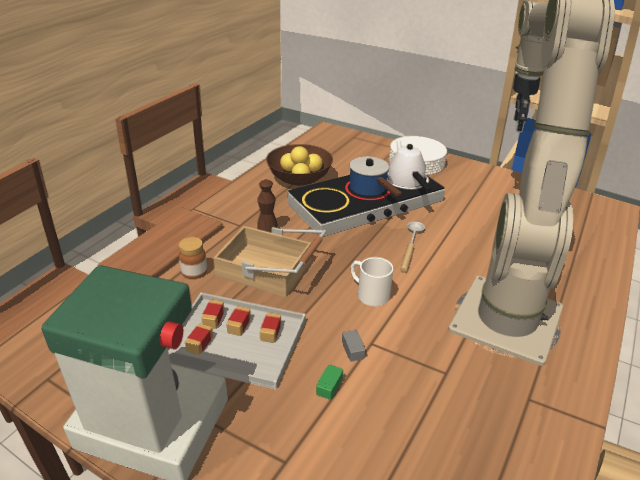

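```bash
python3 - <<'E'
from h import *
t=ld('top0');s=ld('side0')
a=cv2.resize(t['image'][140:340,350:590],None,fx=3.2,fy=3,interpolation=cv2.INTER_CUBIC);cv2.imwrite('pics/c1.png',a[:600,:800])
a=cv2.resize(t['image'][140:320,80:320],None,fx=3.2,fy=3.2,interpolation=cv2.INTER_CUBIC);cv2.imwrite('pics/c2.png',a[:600,:800])
im=t['image'].astype(int)
b,g,r=im[...,0],im[...,1],im[...,2]
m=((r>150)&(g>120)&(b<110)); m[:, :370]=0;m[:,450:]=0;m[:160]=0;m[245:]=0
ys,xs=np.nonzero(m); print(len(xs),cv2.fitEllipse(np.c_[xs,ys].astype(np.float32)))
print('yellow',[onz(t,cv2.fitEllipse(np.c_[xs,ys].astype(np.float32))[0],.05)])
print('hobcorners', [onz(t,p,.05).round(3) for p in [(407,147),(357,229),(581,252),(537,336)]])
print('panknob',tri(t,(488,234),s,(369,161)),'kettleknob',tri(t,(550,276),s,(409,147)))
print('bail', tri(t,(221,266),s,(272,230)), tri(t,(310,257),s,(298,268)))
E
```

```text
605 ((411.076171875, 202.56735229492188), (61.72090530395508, 63.02083969116211), 140.19833374023438)
yellow [array([ 0.607341  , -0.17806042,  0.05      ])]
hobcorners [array([ 0.727, -0.17 ,  0.05 ]), array([ 0.549, -0.065,  0.05 ]), array([ 0.509, -0.546,  0.05 ]), array([ 0.331, -0.446,  0.05 ])]
panknob (array([ 0.53545826, -0.31500126,  0.13850589]), np.float64(0.0013670371262376807)) kettleknob (array([ 0.45433095, -0.42984517,  0.16066938]), np.float64(0.0017556761087951047))
bail (array([0.49118996, 0.21076341, 0.19831624]), np.float64(0.048717114973365366)) (array([ 0.52327428,  0.04946366, -0.02578384]), np.float64(0.047593093275622396))
```

View pics/c1.png

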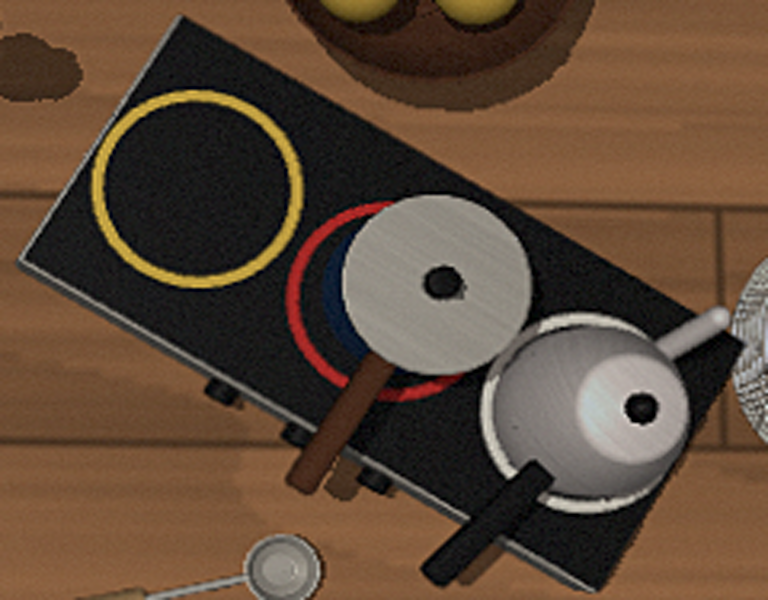

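View pics/c2.png

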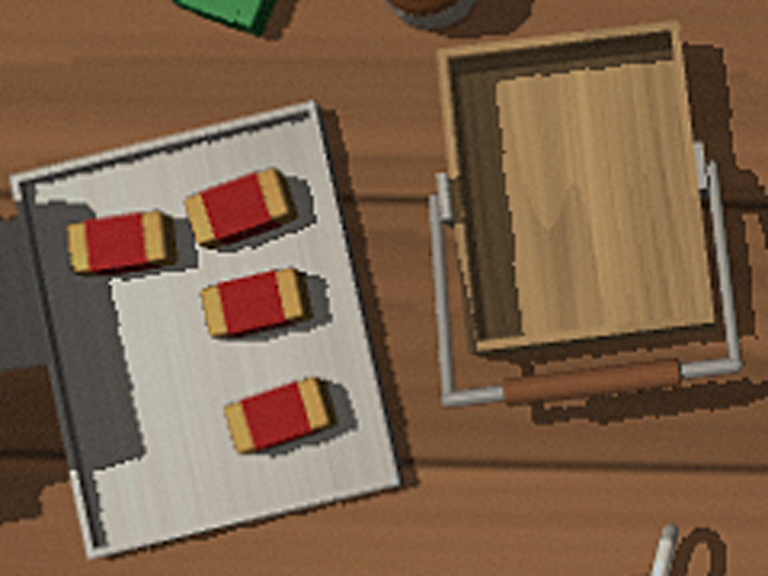

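```bash
python3 - <<'E'
from h import *
t=ld('top0');s=ld('side0')
P=lambda x,y:(350+x/3.2,140+y/3)
Q=lambda x,y:(80+x/3.2,140+y/3.2)
for n,e,n0,z,c in(('pan',P(303,482),P(375,370),.113,(.535,-.315)),('ket',P(438,573),P(540,473),.107,(.454,-.430))):
    a=onz(t,e,z);b=onz(t,n0,z);d=b-a;print(n,a,b,'yaw',np.degrees(np.arctan2(d[1],d[0])),'end dist',np.hypot(*(a[:2]-c)), 'yaw c',np.degrees(np.arctan2(c[1]-a[1],c[0]-a[0])))
print('lid c',onz(t,P(437,285),.126))
for q in[(120,242),(239,207),(254,302),(278,415)]: print('tin',q,onz(t,Q(*q),.038).round(4))
for e in [((71,232),(167,226)),((190,213),(285,188)),((205,304),(301,285)),((230,422),(325,395))]:
    d=onz(t,Q(*e[1]),.038)-onz(t,Q(*e[0]),.038);print(np.degrees(np.arctan2(d[1],d[0])),np.hypot(*d[:2]))
tc=[onz(t,Q(*q),.022) for q in[(14,178),(315,103),(400,483),(90,556)]];print('tray',np.mean(tc,0),np.round(tc,3))
cc=[onz(t,Q(*q),.06) for q in[(440,50),(678,22),(713,322),(478,350)]];print('carrier',np.mean(cc,0),np.round(cc,3))
for a,b in((Q(505,391),(300,266)),(Q(680,370),(325,236))): print('bail',tri(t,a,s,b))
a=cv2.resize(s['image'][210:370,180:380],None,fx=4,fy=3.75,interpolation=cv2.INTER_CUBIC);cv2.imwrite('pics/c3.png',a)
# side tins tri
E
```

```text
pan [ 0.40373572 -0.2349271   0.113     ] [ 0.47797799 -0.28022859  0.113     ] yaw -31.390898683598532 end dist 0.1537594875583072 yaw c -31.383728854078004
ket [ 0.34443647 -0.32127022  0.107     ] [ 0.41092734 -0.38670558  0.107     ] yaw -44.541602530267205 end dist 0.15435781104377044 yaw c -44.781164970600294
lid c [ 0.53383497 -0.31620524  0.126     ]
tin (120, 242) [0.5709 0.4444 0.038 ]
tin (239, 207) [0.5955 0.3648 0.038 ]
tin (254, 302) [0.5323 0.3519 0.038 ]
tin (278, 415) [0.4581 0.3329 0.038 ]
-85.66293385620652 0.06559083362917768
-74.41260848709578 0.06581047062592127
-77.89723326395364 0.06532171569325998
-73.12399068054388 0.06538401778741051
tray [0.51565191 0.39040329 0.022     ] [[0.616 0.526 0.022]
 [0.67  0.321 0.022]
 [0.415 0.254 0.022]
 [0.362 0.461 0.022]]
carrier [0.6105056  0.13779693 0.06      ] [[0.698 0.23  0.06 ]
 [0.72  0.074 0.06 ]
 [0.522 0.048 0.06 ]
 [0.502 0.199 0.06 ]]
bail (array([0.47587036, 0.17790319, 0.08613923]), np.float64(0.0024223164636000116))
bail (array([0.48220274, 0.06355779, 0.10514422]), np.float64(0.009590801902708165))
```

View pics/c3.png

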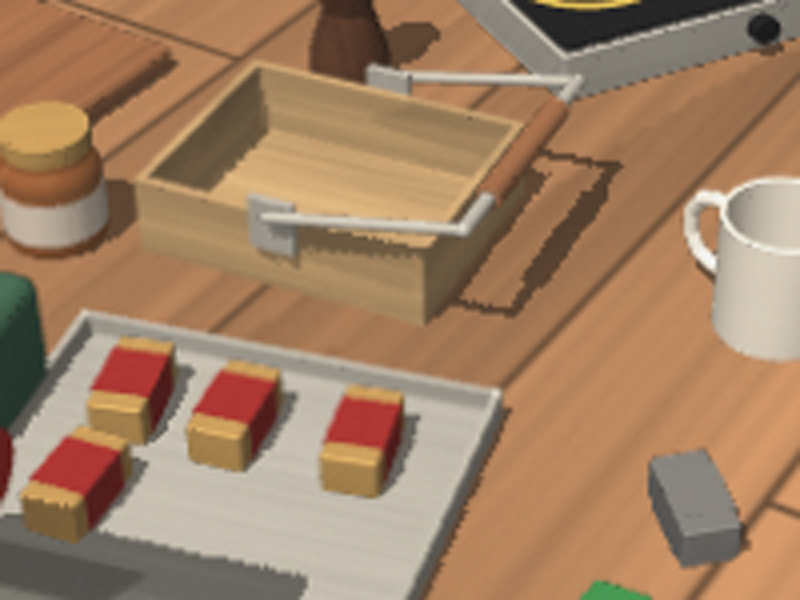

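Request:
{"api": "step_arm", "payload": {"moves": [[0.3, 27, 35, 0, 0, 0, -0.08], [0.3, 54, 69, 0, 0, 0, -0.16], [0.3, 80, 104, 0, 0, 0, -0.25], [0.3, 107, 138, 0, 0, 0, -0.33], [0.3, 134, 173, 0, 0, 0, -0.41], [0.3, 161, 208, 0, 0, 0, -0.49], [0.3, 188, 242, 0, 0, 0, -0.57], [0.3, 214, 277, 0, 0, 0, -0.66], [0.3, 241, 311, 0, 0, 0, -0.74], [0.3, 268, 346, 0, 0, 0, -0.82]], "grip_force": 40}}

```text
clock: 1.15
position: [0.4371, -0.2544, 0.2313]
ee_rot: [0.962, -0.272, -0.0, 0.0]
ft_force: [-0.3, -0.5, -0.4]
grip_width: 0.698
grasp_force: 0.0
```

Request:
{"api": "step_arm", "payload": {"moves": [[0.3, 0, 0, 0, 0, 0, 0], [0.3, 0, 0, 0, 0, 0, 0], [0.3, 0, 0, 0, 0, 0, 0], [0.3, 0, 0, 0, 0, 0, 0]]}}

```text
clock: 1.55
position: [0.4356, -0.2571, 0.2312]
ee_rot: [0.963, -0.271, -0.0, 0.0]
ft_force: [-0.6, -0.5, 0.2]
grip_width: 0.703
grasp_force: 0.0
```

```bash
python3 -c "
from h import *
c=snap('wrist','w1'); print(c['pos'],c['rot'])"
```

```text
[ 0.43555648 -0.25714978  0.23119814] [ 9.62547852e-01 -2.71111745e-01 -1.82009564e-04  1.47678065e-04]
```

View pics/w1.png

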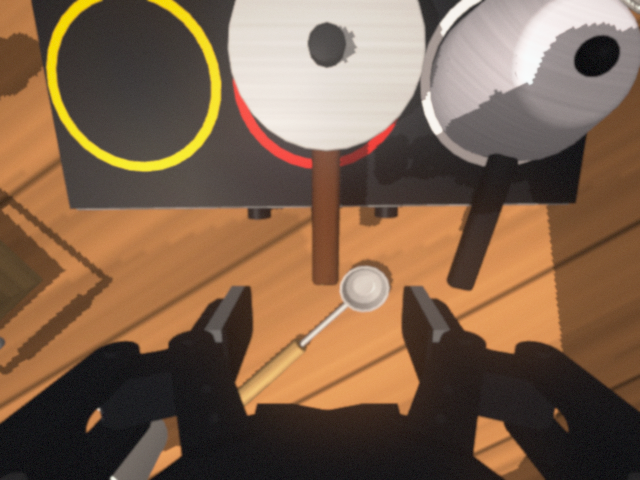

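```bash
python3 -c "
from h import *
t=ld('top0');w=ld('w1')
P=lambda x,y:(350+x/3.2,140+y/3)
print(tri(t,P(303,485),w,(325,285)),tri(t,P(438,575),w,(461,289)))
print(tri(t,P(441,281),w,(327,44)))
print(onz(w,(325,285),.113), onz(w,(326,155),.113),onz(w,(461,289),.107),onz(w,(502,158),.107))
"
```

```text
(array([ 0.40160082, -0.23395147,  0.11831984]), np.float64(0.00044440661293878187)) (array([ 0.34372819, -0.31875919,  0.11422157]), np.float64(0.000553811114615449))
(array([ 0.53648082, -0.31846474,  0.12709569]), np.float64(0.00010278725747882612))
[ 0.39943883 -0.23293638  0.113     ] [ 0.48036395 -0.28335569  0.113     ] [ 0.33979963 -0.31913208  0.107     ] [ 0.41414228 -0.38741008  0.107     ]
```

Request:
{"api": "step_arm", "payload": {"moves": [[0.3, 0, 0, -40, 0, 0, 0], [0.3, 0, 0, -80, 0, 0, 0], [0.3, 0, 0, -105, 0, 0, 0], [0.3, 0, 0, -105, 0, 0, 0]]}}

```text
clock: 2.0
position: [0.4339, -0.2555, 0.1231]
ee_rot: [0.963, -0.271, -0.003, -0.001]
ft_force: [-0.4, -0.1, 0.8]
grip_width: 0.702
grasp_force: 0.0
```

Request:
{"api": "step_arm", "payload": {"moves": [[0.3, 0, 0, -20, 0, 0, 0], [0.3, 0, 0, -39, 0, 0, 0], [0.3, 0, 0, -39, 0, 0, 0], [0.9, 0, 0, -39, 0, 0, 0], [0.9, 0, 0, -39, 0, 0, 0], [0.9, 0, 0, -39, 0, 0, 0], [0.9, 0, 0, -39, 0, 0, 0], [0.9, 0, 0, -39, 0, 0, 0], [0.9, 0, 0, -39, 0, 0, 0], [0.9, 0, 0, -39, 0, 0, 0]], "grip_force": 50}}

```text
clock: 3.0
position: [0.437, -0.2565, 0.0887]
ee_rot: [0.963, -0.27, 0.001, 0.0]
ft_force: [-2.1, -0.4, 6.5]
grip_width: 0.226
grasp_force: 50.6
```

Request:
{"api": "step_arm", "payload": {"moves": [[0.9, 5, 10, 0, 0, 0, 0], [0.9, 12, 24, 0, 0, 0, 0], [0.9, 20, 39, 0, 0, 0, 0], [0.9, 28, 55, 0, 0, 0, 0], [0.9, 36, 71, 0, 0, 0, 0], [0.9, 44, 87, 0, 0, 0, 0], [0.9, 52, 103, 0, 0, 0, 0], [0.9, 60, 118, 0, 0, 0, 0], [0.9, 67, 130, 0, 0, 0, 0], [0.9, 71, 139, 0, 0, 0, 0]]}}

```text
clock: 4.0
position: [0.5083, -0.1179, 0.0886]
ee_rot: [0.963, -0.271, 0.001, 0.001]
ft_force: [-1.3, -5.4, 6.1]
grip_width: 0.225
grasp_force: 50.4
```

Request:
{"api": "step_arm", "payload": {"moves": [[0.9, 0, 0, 0, 0, 0, 0], [0.9, 0, 0, 0, 0, 0, 0], [0.9, 0, 0, 0, 0, 0, 0]]}}

```text
clock: 4.3
position: [0.5087, -0.1167, 0.0887]
ee_rot: [0.963, -0.27, 0.001, -0.0]
ft_force: [1.0, 2.1, 5.6]
grip_width: 0.226
grasp_force: 32.7
```

```bash
python3 - <<'E'
from h import *
t=snap('top','t1'); s=snap('side','s1'); w=snap('wrist','w2')
a=cv2.resize(t['image'][140:340,350:590],None,fx=1.6,fy=1.5,interpolation=cv2.INTER_CUBIC)
b=cv2.resize(w['image'],(400,300))
c=cv2.resize(s['image'][110:260,260:460],(800,600))[:300*2]
c=cv2.resize(c,(400,300))
o=np.zeros((600,800,3),np.uint8);o[:300,:384]=a;o[:300,400:]=b;o[300:,:400]=c
cv2.imwrite('pics/m1.png',o)
E
```

```text
(no output)
```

View pics/m1.png

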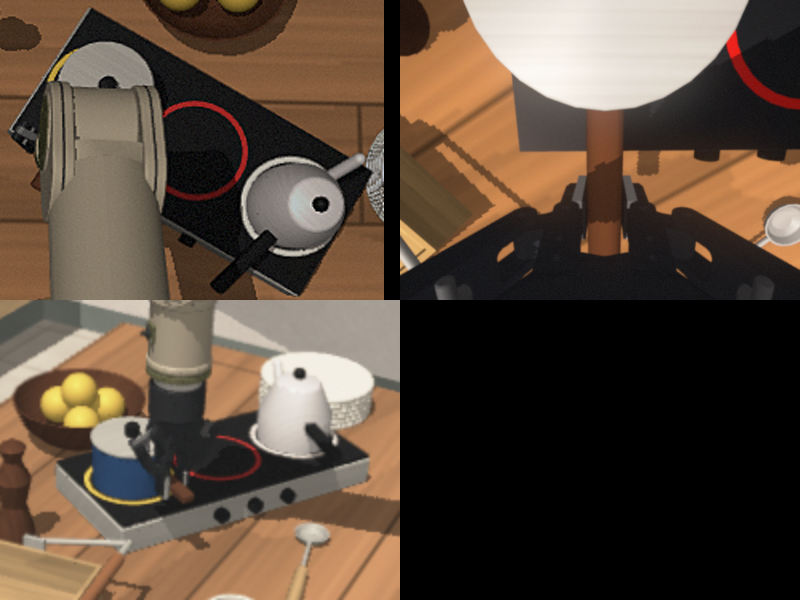

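```bash
python3 - <<'E'
from h import *
t=ld('t1');s=ld('s1')
print(tri(t,(416.9,196),s,(326,174)))
im=t['image'].astype(int);b,g,r=im[...,0],im[...,1],im[...,2]
m=((r>110)&(g<60)&(b<60));m[:,:440]=0;m[:,520:]=0;m[:190]=0;m[290:]=0
ys,xs=np.nonzero(m);e=cv2.fitEllipse(np.c_[xs,ys].astype(np.float32));print(len(xs),e,onz(t,e[0],.05))
print(manip.get_obs()['grasp_force'])
E
```

```text
(array([ 0.60696211, -0.17546805,  0.13669625]), np.float64(0.00021117758548378637))
288 ((473.236328125, 238.8327178955078), (57.697166442871094, 62.384185791015625), 144.92478942871094) [ 0.53294649 -0.30992405  0.05      ]
32.68118441104889
```

Request:
{"api": "step_arm", "payload": {"moves": [[0.3, 0, 0, 0, 0, 0, 0], [0.3, 0, 0, 0, 0, 0, 0], [0.3, 0, 0, 0, 0, 0, 0], [0.3, 0, 0, 0, 0, 0, 0], [0.3, 0, 0, 30, 0, 0, 0], [0.3, 0, 0, 60, 0, 0, 0], [0.3, 0, 0, 100, 0, 0, 0], [0.3, -40, 0, 110, 0, 0, 0], [0.3, -80, -30, 110, 0, 0, 0], [0.3, -80, -30, 110, 0, 0, 0]]}}

```text
clock: 5.45
position: [0.4235, -0.1506, 0.1975]
ee_rot: [0.962, -0.273, -0.0, 0.001]
ft_force: [0.4, -0.1, -0.0]
grip_width: 0.695
grasp_force: 0.0
```

```bash
python3 - <<'E'
from h import *
t=snap('top','t2'); s=snap('side','s2'); w=snap('wrist','w3')
a=cv2.resize(t['image'][140:240,350:490],None,fx=2.85,fy=3,interpolation=cv2.INTER_CUBIC)
b=cv2.resize(w['image'],(400,300))
c=cv2.resize(s['image'][110:260,260:460],(400,300))
o=np.zeros((600,800,3),np.uint8);o[:300,:399]=a;o[:300,400:]=b;o[300:,:400]=c
cv2.imwrite('pics/m2.png',o);print(w['pos'])
E
```

```text
[ 0.42680518 -0.14765513  0.19758624]
```

View pics/m2.png

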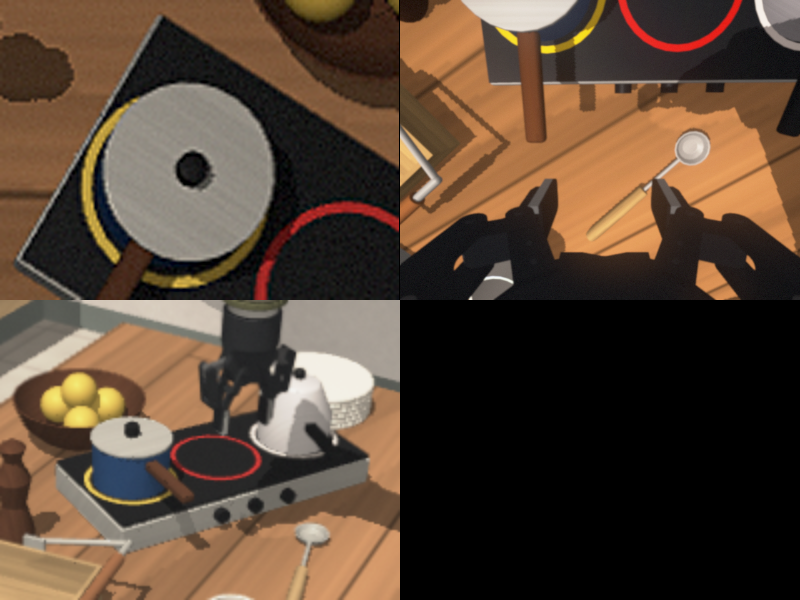

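Request:
{"api": "step_arm", "payload": {"moves": [[0.3, -10, -40, 0, 0, 0, -0.04], [0.3, -20, -80, 0, 0, 0, -0.09], [0.3, -30, -120, 0, 0, 0, -0.13], [0.3, -40, -160, 0, 0, 0, -0.18], [0.3, -50, -206, 0, 0, 0, -0.22], [0.3, -50, -206, 0, 0, 0, -0.22], [0.3, -50, -206, -30, 0, 0, -0.22], [0.3, -50, -206, -60, 0, 0, -0.22], [0.3, -50, -206, -60, 0, 0, -0.22], [0.3, -50, -206, -60, 0, 0, -0.22]]}}

```text
clock: 6.6
position: [0.3782, -0.3523, 0.1375]
ee_rot: [0.928, -0.374, -0.0, -0.0]
ft_force: [0.3, -0.0, 0.9]
grip_width: 0.699
grasp_force: 0.0
```

```bash
python3 - <<'E'
from h import *
w=snap('wrist','w4');print(w['pos'],R.from_quat(w['rot']).as_matrix()[:,0])
t=snap('top','t3')
im=cv2.resize(w['image'],(400,300));a=cv2.resize(t['image'][200:350,440:640],(400,300))
cv2.imwrite('pics/m3.png',np.hstack([im,a]))
E
```

```text
[ 0.37820951 -0.35228054  0.13752051] [ 0.72087166 -0.69306777 -0.00105369]
```

View pics/m3.png

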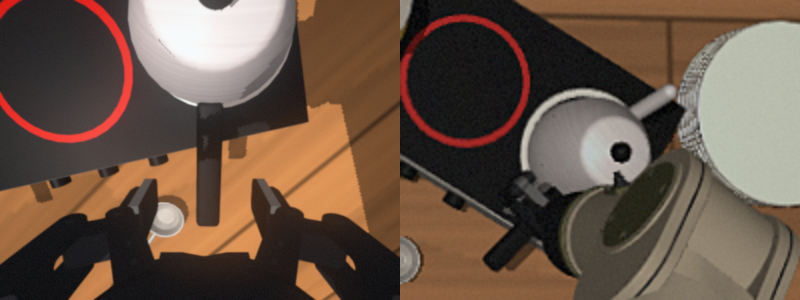

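Request:
{"api": "step_arm", "payload": {"moves": [[0.3, 0, 0, -30, 0, 0, 0], [0.3, 0, 0, -56, 0, 0, 0], [0.3, 0, 0, -56, 0, 0, 0], [0.9, 0, 0, -56, 0, 0, 0], [0.9, 0, 0, -56, 0, 0, 0], [0.9, 0, 0, -56, 0, 0, 0], [0.9, 0, 0, -56, 0, 0, 0], [0.9, 0, 0, -56, 0, 0, 0], [0.9, 0, 0, -56, 0, 0, 0]], "grip_force": 50}}

```text
clock: 7.6
position: [0.3781, -0.3538, 0.083]
ee_rot: [0.927, -0.374, 0.001, 0.001]
ft_force: [-2.5, -0.0, 7.0]
grip_width: 0.221
grasp_force: 49.0
```

```bash
python3 - <<'E'
from h import *
t=ld('t3')
im=t['image'].astype(int);b,g,r=im[...,0],im[...,1],im[...,2]
m=((r>90)&(g<70)&(b<70)&(r-g>50));m[:,:438]=0;m[:,508]=0;m[:,508:]=0;m[:200]=0;m[275:]=0
ys,xs=np.nonzero(m);e=cv2.fitEllipse(np.c_[xs,ys].astype(np.float32));print(len(xs),e,onz(t,e[0],.05))
print(onz(t,(440+220/2,200+153/2),.168))
E
```

```text
693 ((471.8858947753906, 239.9912109375), (61.641624450683594, 63.104286193847656), 153.09181213378906) [ 0.53045386 -0.30701188  0.05      ]
[ 0.45201525 -0.42738718  0.168     ]
```

Request:
{"api": "step_arm", "payload": {"moves": [[0.9, 5, 9, 0, 0, 0, 0], [0.9, 13, 21, 0, 0, 0, 0], [0.9, 21, 34, 0, 0, 0, 0], [0.9, 29, 48, 0, 0, 0, 0], [0.9, 38, 62, 0, 0, 0, 0], [0.9, 46, 75, 0, 0, 0, 0], [0.9, 55, 89, 0, 0, 0, 0], [0.9, 63, 103, 0, 0, 0, 0], [0.9, 70, 114, 0, 0, 0, 0], [0.9, 75, 122, 0, 0, 0, 0]]}}

```text
clock: 8.6
position: [0.4533, -0.2317, 0.0827]
ee_rot: [0.927, -0.375, 0.001, 0.001]
ft_force: [-2.6, -4.6, 6.3]
grip_width: 0.222
grasp_force: 50.2
```

Request:
{"api": "step_arm", "payload": {"moves": [[0.9, 0, 0, 0, 0, 0, 0], [0.9, 0, 0, 0, 0, 0, 0], [0.9, 0, 0, 0, 0, 0, 0]]}}

```text
clock: 8.9
position: [0.454, -0.2306, 0.0829]
ee_rot: [0.927, -0.374, 0.001, -0.0]
ft_force: [-0.1, 1.4, 7.6]
grip_width: 0.226
grasp_force: 49.0
```

```bash
python3 - <<'E'
from h import *
t=snap('top','t4'); s=snap('side','s4'); w=snap('wrist','w5')
a=cv2.resize(t['image'][140:290,350:550],None,fx=2,fy=2,interpolation=cv2.INTER_CUBIC)
b=cv2.resize(w['image'],(400,300))
c=cv2.resize(s['image'][110:260,260:460],(400,300))
o=np.zeros((600,800,3),np.uint8);o[:300,:400]=a;o[:300,400:]=b;o[300:,:400]=c
cv2.imwrite('pics/m4.png',o);print(w['pos'],w['rot'])
E
```

```text
[ 0.45399433 -0.23060749  0.08291945] [ 9.27495078e-01 -3.73832229e-01  1.51694883e-03 -2.07693229e-04]
```

View pics/m4.png

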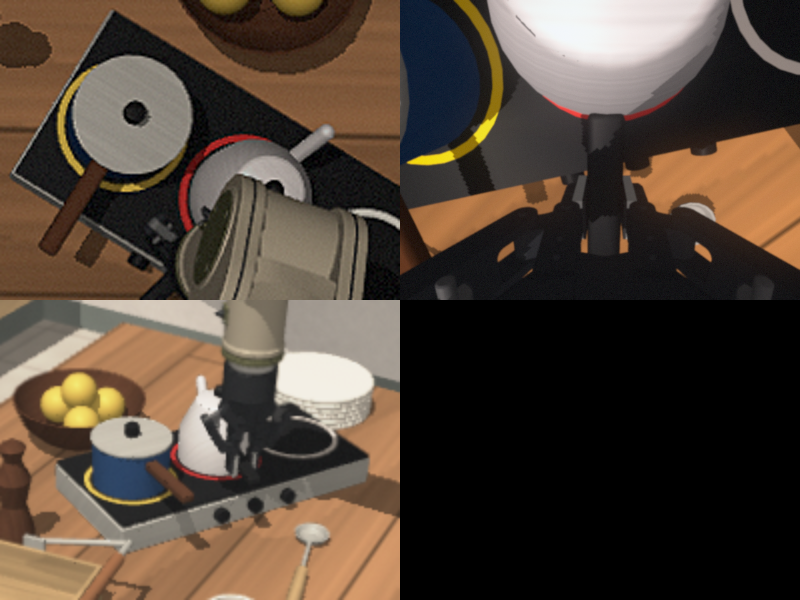

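Request:
{"api": "step_arm", "payload": {"moves": [[0.3, 0, 0, 0, 0, 0, 0], [0.3, 0, 0, 0, 0, 0, 0], [0.3, 0, 0, 0, 0, 0, 0], [0.3, 0, 0, 0, 0, 0, 0], [0.3, 0, 0, 30, 0, 0, 0], [0.3, 0, 0, 70, 0, 0, 0], [0.3, 0, 0, 110, 0, 0, 0], [0.3, -5, 20, 150, 0, 0, 0], [0.3, -5, 60, 170, 0, 0, 0], [0.3, 0, 110, 170, 0, 0, 0]]}}

```text
clock: 10.05
position: [0.4532, -0.1217, 0.2546]
ee_rot: [0.927, -0.376, 0.003, 0.0]
ft_force: [2.3, 0.3, -0.7]
grip_width: 0.701
grasp_force: 0.0
```

Request:
{"api": "step_arm", "payload": {"moves": [[0.4, 7, 48, 0, 0, 0, -0.06], [0.4, 15, 96, 0, 0, 0, -0.12], [0.4, 22, 144, 0, 0, 0, -0.18], [0.4, 30, 192, 0, 0, 0, -0.24], [0.4, 38, 240, 0, 0, 0, -0.3], [0.4, 46, 288, 0, 0, 0, -0.36], [0.4, 54, 336, 0, 0, 0, -0.42], [0.4, 62, 384, 0, 0, 0, -0.48], [0.4, 70, 430, 0, 0, 0, -0.54], [0.4, 76, 470, 0, 0, 0, -0.56]]}}

```text
clock: 11.05
position: [0.4678, 0.0986, 0.3172]
ee_rot: [0.824, -0.565, 0.013, -0.021]
ft_force: [-1.0, 0.8, 2.4]
grip_width: 0.6
grasp_force: 0.0
```

Request:
{"api": "step_arm", "payload": {"moves": [[0.4, 0, 0, 0, 0, 0, 0], [0.4, 0, 0, 0, 0, 0, 0], [0.4, 0, 0, 0, 0, 0, 0]]}}

```text
clock: 11.35
position: [0.4669, 0.0957, 0.318]
ee_rot: [0.825, -0.565, 0.013, -0.022]
ft_force: [-0.4, 0.1, 0.0]
grip_width: 0.6
grasp_force: 0.0
```

```bash
python3 - <<'E'
from h import *
t=snap('top','t5'); s=snap('side','s5'); w=snap('wrist','w6')
a=cv2.resize(t['image'][140:290,350:550],None,fx=2,fy=2,interpolation=cv2.INTER_CUBIC)
b=cv2.resize(w['image'],(400,300))
c=cv2.resize(s['image'][110:260,260:460],(400,300))
o=np.zeros((600,800,3),np.uint8);o[:300,:400]=a;o[:300,400:]=b;o[300:,:400]=c;o[300:,400:]=cv2.resize(t['image'],(400,300))
cv2.imwrite('pics/m5.png',o);print(w['pos'],R.from_quat(w['rot']).as_matrix()[:,0],manip.get_obs()['joint_pos'])
E
```

```text
[0.46672702 0.09658474 0.31805989] [ 0.36191063 -0.93220492 -0.00383195] [ 1.53906858 -0.45296134 -1.39451284  1.6808239  -0.47545548  1.50671456
 -2.59538615]
```

View pics/m5.png

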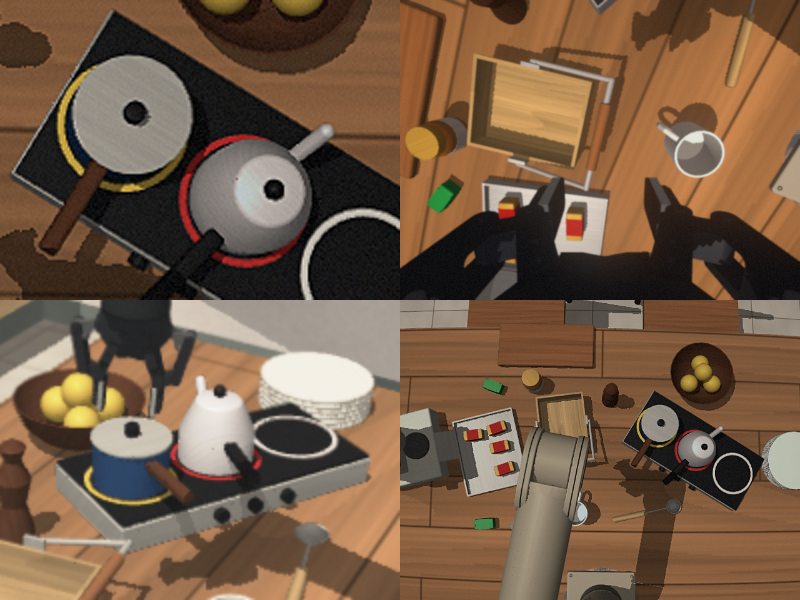

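Request:
{"api": "step_arm", "payload": {"moves": [[0.4, 0, 0, 0, 0, 0, 0.14], [0.4, 0, 0, 0, 0, 0, 0.28], [0.4, 0, 0, 0, 0, 0, 0.42], [0.4, 0, 0, 0, 0, 0, 0.56], [0.4, 0, 0, 0, 0, 0, 0.7], [0.4, 0, 0, 0, 0, 0, 0.84], [0.4, 0, 0, 0, 0, 0, 0.98], [0.4, 0, 0, 0, 0, 0, 1.12], [0.4, 0, 0, 0, 0, 0, 1.26], [0.4, 0, 0, 0, 0, 0, 1.4]]}}

```text
clock: 12.5
position: [0.4669, 0.0969, 0.318]
ee_rot: [0.994, 0.102, -0.003, -0.025]
ft_force: [0.1, 1.2, -0.4]
grip_width: 0.604
grasp_force: 0.0
```

```bash
python3 - <<'E'
from h import *
o=manip.get_obs();print(o['position'],R.from_quat(o['ee_rot']).as_matrix().round(3).tolist(),o['joint_pos'].round(3))
t=ld('t5');s=ld('s5')
print('kettle',tri(t,(487,234.5),s,(369.5,155.5)),'pan',tri(t,(417.3,196.2),s,(326.3,174)))
im=t['image'].astype(int);b,g,r=im[...,0],im[...,1],im[...,2]
E
```

```text
[0.46685128 0.09686384 0.3180224 ] [[0.979, 0.204, -0.012], [0.204, -0.978, 0.05], [-0.002, -0.051, -0.999]] [ 1.663 -0.478 -1.464  1.641 -0.521  1.58  -1.146]
kettle (array([ 0.53176713, -0.30634617,  0.16149829]), np.float64(0.000855383763370649)) pan (array([ 0.60654844, -0.17633838,  0.13643184]), np.float64(0.00033194972663839876))
```

Request:
{"api": "step_arm", "payload": {"moves": [[0.4, 0, 15, 0, 0, 0, 0.1], [0.4, 0, 30, 0, 0, 0, 0.2], [0.4, 0, 45, 0, 0, 0, 0.3], [0.4, 0, 60, 0, 0, 0, 0.4], [0.4, 0, 60, 0, 0, 0, 0.5], [0.4, 0, 60, 0, 0, 0, 0.6], [0.4, 0, 60, 0, 0, 0, 0.6]]}}

```text
clock: 13.2
position: [0.4528, 0.1528, 0.3212]
ee_rot: [0.921, 0.39, -0.004, -0.022]
ft_force: [0.9, 0.4, -0.2]
grip_width: 0.598
grasp_force: 0.0
```

```bash
cat > st.py <<'E'
from h import *
o=manip.get_obs();r=R.from_quat(o['ee_rot']);m=r.as_matrix();print(o['position'],'psi',np.degrees(np.arctan2(m[1,0],m[0,0])).round(1),'z',m[:,2].round(3),o['joint_pos'].round(3))
E
python3 st.py
```

```text
[0.45276458 0.15276414 0.32116105] psi 45.9 z [-0.024  0.038 -0.999] [ 1.562 -0.497 -1.467  1.626 -0.53   1.6   -0.662]
```

```bash
cat > kin.py <<'E'
import numpy as np, itertools
from scipy.optimize import least_squares
from scipy.spatial.transform import Rotation as R
D=[([1.27537684,.33282942,-.06472938,1.46085617,.02159789,1.34989839,-.08851552],[.1683288,-.60155614,.23058316],[9.90708294e-01,1.36002411e-01,-1.11064509e-04,-6.38332540e-04]),
([1.53906858,-.45296134,-1.39451284,1.6808239,-.47545548,1.50671456,-2.59538615],[.46672702,.09658474,.31805989],[.825,-.565,.013,-.022]),
([1.663,-.478,-1.464,1.641,-.521,1.58,-1.146],[.46685,.09686,.31802],[.994,.102,-.003,-.025]),
([1.562,-.497,-1.467,1.626,-.53,1.6,-.662],[.45276,.15276,.32116],[.921,.39,-.004,-.022])]
Rz=lambda a:R.from_euler('z',a).as_matrix();Ry=lambda a:R.from_euler('y',a).as_matrix()
def fk(q,L,s):
    p=np.array([0,0,L[0]]);M=Rz(s[0]*q[0]+L[6])@Ry(q[1])
    p=p+M@[L[4],0,L[1]];M=M@Rz(s[1]*q[2])@Ry(q[3])
    p=p+M@[L[5],0,L[2]];M=M@Rz(s[2]*q[4])@Ry(q[5])
    p=p+M@[L[8],0,L[3]];M=M@Rz(s[3]*q[6]+L[7]);return p,M
def fit(D=D):
    best=None
    for s in itertools.product([-1,1],repeat=4):
      for y0 in(-1.57,0,1.57,3.14):
        def f(L):
            e=[]
            for q,p,r in D:
                a,M=fk(q,L,s);e+=list(5*(a-p));e+=list((R.from_matrix(M).inv()*R.from_quat(r)).as_rotvec())
            return e
        x=least_squares(f,[.33,.35,.35,.25,0,0,0,y0,0])
        if best is None or x.cost<best[0]: best=(x.cost,s,x.x)
    return best
if __name__=='__main__': b=fit();print(b[0],b[1],b[2].round(4).tolist())
E
python3 kin.py
```

```text
2.3766171389528677e-05 (-1, -1, -1, -1) [0.2255, 0.4822, 0.474, 0.3583, 0.0229, -0.0201, -0.0689, 1.5022, 0.0206]
```

```bash
cat > sim.py <<'E'
from kin import *
_,S,L=fit()
lo=np.array([-2.6,-.5,-1.47,.16,-1.27,.06,-2.6]);hi=np.array([2.6,2.12,1.34,2.42,4.41,2.06,2.6])
def jac(q):
    p,M=fk(q,L,S);J=np.zeros((6,7))
    for i in range(7):
        d=np.array(q,float);d[i]+=1e-5;a,N=fk(d,L,S);J[:3,i]=(a-p)/1e-5;J[3:,i]=R.from_matrix(N@M.T).as_rotvec()/1e-5
    return J,p,M
def step(q,p,M,lam=1e-2):
    for _ in range(4):
        J,a,N=jac(q);e=np.r_[p-a,R.from_matrix(M@N.T).as_rotvec()]
        q=np.clip(q+J.T@np.linalg.solve(J@J.T+lam**2*np.eye(6),e),lo,hi)
    return q
def down(psi): # tool x at psi, z down
    c,s=np.cos(psi),np.sin(psi);return np.array([[c,s,0],[s,-c,0],[0,0,-1.]])
def path(q,way,n=.03):
    """way: list of (x,y,z,psi_deg), unwrapped psi"""
    a,N=fk(q,L,S);cur=np.r_[a,np.arctan2(N[1,0],N[0,0])]
    for w in way:
        t=np.r_[w[:3],np.radians(w[3])];k=int(max(np.linalg.norm(t[:3]-cur[:3])/n,abs(t[3]-cur[3])/.14))+1
        for i in range(1,k+1):
            g=cur+(t-cur)*i/k;q=step(q,g[:3],down(g[3]))
        cur=t
    return q
if __name__=='__main__':
    np.set_printoptions(precision=2,suppress=True)
    q=np.array(D[0][0])
    q=path(q,[(.436,-.257,.231,-31.4),(.436,-.257,.087,-31.4),(.508,-.118,.087,-31.4),(.508,-.118,.19,-31.4),(.427,-.148,.197,-31.4),(.377,-.353,.137,-43.9),(.377,-.353,.082,-43.9),(.454,-.231,.082,-43.9),(.453,-.122,.25,-43.9)]);print('before',q)
    q=path(q,[(.49,.098,.25,-69)]);print('w6 sim',q,fk(q,L,S)[0])
    q0=np.array(D[3][0])
    for w in([(.46,.25,.3,60),(.53,.36,.25,105)],[(.53,.36,.25,105)],[(.45,.15,.3,200),(.53,.36,.25,105)],[(.45,-.3,.3,100),(.53,.36,.25,105)],[(.6,-.3,.3,180),(.53,.36,.25,105)],[(.6,.0,.2,150),(.53,.36,.25,105)]):
        q=path(q0,w);print(w,q,fk(q,L,S)[0]-w[-1][:3])
E
python3 sim.py
```

```text
before [ 0.45  0.01 -0.27  1.82  0.    1.32 -2.16]
w6 sim [-0.08  0.07 -0.21  1.75  0.01  1.32 -2.6 ] [0.49 0.1  0.25]
[(0.46, 0.25, 0.3, 60), (0.53, 0.36, 0.25, 105)] [ 1.63 -0.5  -1.47  1.51 -0.74  1.54  0.18] [ 0.   -0.15  0.13]
[(0.53, 0.36, 0.25, 105)] [ 1.65 -0.5  -1.47  1.5  -0.75  1.55  0.18] [ 0.01 -0.16  0.13]
[(0.45, 0.15, 0.3, 200), (0.53, 0.36, 0.25, 105)] [ 1.73 -0.5  -1.47  1.46 -0.77  1.55  0.18] [ 0.03 -0.19  0.15]
[(0.45, -0.3, 0.3, 100), (0.53, 0.36, 0.25, 105)] [ 1.72 -0.5  -1.47  1.47 -0.76  1.55  0.18] [ 0.03 -0.18  0.15]
[(0.6, -0.3, 0.3, 180), (0.53, 0.36, 0.25, 105)] [ 1.77 -0.5  -1.47  1.44 -0.78  1.56  0.17] [ 0.04 -0.2   0.16]
[(0.6, 0.0, 0.2, 150), (0.53, 0.36, 0.25, 105)] [ 1.8  -0.5  -1.47  1.43 -0.78  1.56  0.17] [ 0.05 -0.22  0.16]
```

Request:
{"api": "step_arm", "payload": {"moves": [[0.4, 0, -30, 0, 0, 0, 0], [0.4, 0, -60, 0, 0, 0, 0], [0.4, 0, -90, 0, 0, 0, 0], [0.4, 0, -120, 0, 0, 0, 0], [0.4, 0, -150, 0, 0, 0, 0], [0.4, 0, -180, 0, 0, 0, 0], [0.4, 0, -210, 0, 0, 0, 0], [0.4, 0, -240, 0, 0, 0, 0], [0.4, 0, -270, 0, 0, 0, 0], [0.4, 0, -300, 0, 0, 0, 0]]}}

```text
clock: 14.2
position: [0.4489, -0.147, 0.3218]
ee_rot: [0.922, 0.387, -0.002, -0.02]
ft_force: [3.8, 4.9, -1.6]
grip_width: 0.6
grasp_force: 0.0
```

```bash
python3 st.py
```

```text
[ 0.44887336 -0.1470048   0.32182913] psi 45.6 z [-0.02   0.036 -0.999] [ 2.197 -0.5   -1.468  1.623 -0.51   1.613 -0.034]
```

```bash
cat > s2.py <<'E'
from sim import *
np.set_printoptions(precision=3,suppress=True)
q0=np.array(D[3][0]);p0,M0=fk(q0,L,S)
for lam in(1e-3,1e-2,.1,.3):
    q=q0.copy()
    for i in range(10): q=step(q,p0+[0,-.03*(i+1),0],M0,lam)
    print(lam,q)
qn=np.array([2.197,-.5,-1.468,1.623,-.51,1.613,-.034]);J,p,M=jac(qn);n=np.linalg.svd(J)[2][-1];print('null',n,p,np.linalg.svd(J)[1])
# natural solution at tray
for tgt in((.53,.36,.2,105),(.45,-.147,.32,45)):
  r=least_squares(lambda q:np.r_[10*(fk(q,L,S)[0]-tgt[:3]),10*R.from_matrix(down(np.radians(tgt[3]))@fk(q,L,S)[1].T).as_rotvec(),.05*(q-[q[0],.3,0,1.5,0,1.35,q[6]])],[-.5,.3,0,1.5,0,1.35,0],bounds=(lo,hi));print(tgt,r.x)
E
python3 s2.py
```

```text
0.001 [ 2.215 -0.47  -1.47   1.61  -0.484  1.603 -0.064]
0.01 [ 2.215 -0.47  -1.47   1.61  -0.483  1.603 -0.064]
0.1 [ 2.185 -0.428 -1.47   1.619 -0.444  1.584 -0.105]
0.3 [ 1.961 -0.251 -1.47   1.672 -0.275  1.521 -0.281]
null [ 0.12  -0.512  0.432  0.031 -0.465  0.244  0.51 ] [ 0.448 -0.146  0.322] [1.811 1.528 1.427 0.473 0.334 0.141]
(0.53, 0.36, 0.2, 105) [-0.666  0.378 -0.     1.463  0.     1.301 -0.403]
(0.45, -0.147, 0.32, 45) [ 0.247 -0.005  0.     1.68   0.     1.466 -0.538]
```

```bash
cat > s3.py <<'E'
from sim import *
np.set_printoptions(precision=2,suppress=True)
rng=np.random.default_rng(0)
qn=np.array([2.197,-.5,-1.468,1.623,-.51,1.613,-.034])
def path6(q,way):
    tr=[];c,N=fk(q,L,S)
    for p,rv in way:
        p=np.array(p);T=R.from_rotvec(rv).as_matrix()@N;d=np.array(rv)
        k=int(max(np.linalg.norm(p-c)/.05,np.linalg.norm(d)/.25))+1
        for i in range(1,k+1):
            q=step(q,c+(p-c)*i/k,R.from_rotvec(d*i/k).as_matrix()@N)
        c,N=fk(q,L,S)
        tr.append((q.copy(),c.copy()))
    return q,tr
res=[]
import time;t0=time.time()
while time.time()-t0<240:
    r=rng.uniform(.35,.85);a=rng.uniform(-1.3,1.0);w1=([r*np.cos(a),r*np.sin(a),rng.uniform(.3,.75)],rng.normal(size=3)*[.6,.6,1])
    q,tr=path6(qn,[w1])
    m=np.abs(q[2]);res.append((m+max(0,-q[1]),w1,q))
res.sort(key=lambda x:x[0]);print(len(res))
for r in res[:8]:print(round(r[0],2),np.array(r[1][0]),r[1][1],r[2],fk(r[2],L,S)[0])
E
OMP_NUM_THREADS=1 python3 s3.py
```

```text
1933
0.05 [ 0.18 -0.57  0.73] [0.11 0.18 0.8 ] [ 1.02  0.72 -0.05  0.16  0.48  2.06  1.35] [ 0.22 -0.7   0.55]
0.07 [0.51 0.2  0.41] [ 0.97 -1.75  0.13] [ 0.34  0.24  0.07  2.42 -1.27  1.81  1.77] [0.36 0.19 0.32]
0.13 [0.68 0.42 0.34] [-0.47  0.13  0.31] [-0.74  2.12  0.13  0.16  0.51  2.06 -0.48] [ 0.48  0.15 -0.4 ]
0.15 [ 0.15 -0.33  0.58] [-0.06 -0.73  0.99] [ 1.71 -0.04 -0.11  1.34 -0.66  2.06  1.59] [ 0.15 -0.36  0.57]
0.16 [ 0.28 -0.35  0.46] [-0.33 -1.    0.92] [ 1.49 -0.14  0.02  1.86 -0.95  1.66  1.79] [ 0.28 -0.35  0.46]
0.16 [ 0.24 -0.54  0.62] [ 0.24  0.68 -1.07] [ 1.43  1.83  0.16  0.16 -0.19  2.06 -0.67] [ 0.05 -0.6  -0.3 ]
0.18 [0.67 0.45 0.38] [-0.6   0.22  0.79] [-1.14  2.07 -0.18  0.16  1.38  2.06  0.99] [ 0.53  0.38 -0.28]
0.19 [ 0.51 -0.58  0.71] [-0.08 -0.57 -0.29] [ 0.83  1.08 -0.19  0.16 -0.13  2.06 -0.44] [ 0.58 -0.56  0.27]
```

```bash
cat > s4.py <<'E'
from s3 import path6
from sim import *
np.set_printoptions(precision=2,suppress=True)
qn=np.array([2.197,-.5,-1.468,1.623,-.51,1.613,-.034])
q,_=path6(qn,[([.28,-.35,.46],[-.33,-1.,.92])]);print(q,fk(q,L,S))
N=fk(q,L,S)[1]
for psi in(0,30,60,90):
  for rr in((.25,-.45,.4),(.3,-.5,.35),(.4,-.3,.35)):
    rv=R.from_matrix(down(np.radians(psi))@N.T).as_rotvec();q1,_=path6(q,[(rr,rv)])
    q2=path(q1,[(.5,0,.3,max(psi,80)),(.53,.36,.25,105)]);print(psi,rr,rv,q1,fk(q1,L,S)[0],q2,fk(q2,L,S)[0])
E
sed -i 's/^while.*/while __name__=="__main__" and time.time()-t0<240:/; s/^res.sort/if __name__=="__main__": res.sort/' s3.py; OMP_NUM_THREADS=1 python3 s4.py
```

```text
[ 1.49 -0.14  0.03  1.85 -0.94  1.67  1.79] (array([ 0.28, -0.35,  0.46]), array([[-0.22,  0.54,  0.81],
       [ 0.97,  0.15,  0.17],
       [-0.03,  0.83, -0.56]]))
0 (0.25, -0.45, 0.4) [ 0.72  0.84 -1.65] [ 1.49  0.11 -0.58  1.41  0.06  1.65 -0.66] [ 0.25 -0.45  0.4 ] [-0.02  0.56 -1.08  1.36  0.49  1.5  -0.8 ] [0.53 0.36 0.25]
0 (0.3, -0.5, 0.35) [ 0.72  0.84 -1.65] [ 1.33  0.25 -0.49  1.35  0.12  1.57 -0.73] [ 0.3  -0.5   0.35] [-0.03  0.54 -1.04  1.36  0.46  1.49 -0.78] [0.53 0.36 0.25]
0 (0.4, -0.3, 0.35) [ 0.72  0.84 -1.65] [ 1.6   0.18 -1.24  1.53  0.17  1.55 -1.21] [ 0.4  -0.3   0.35] [ 0.03  0.62 -1.2   1.36  0.57  1.54 -0.86] [0.53 0.36 0.25]
30 (0.25, -0.45, 0.4) [ 0.45  0.94 -1.18] [ 1.38  0.1  -0.45  1.41  0.04  1.65 -0.11] [ 0.25 -0.45  0.4 ] [-0.04  0.54 -1.03  1.36  0.45  1.49 -0.77] [0.53 0.36 0.25]
30 (0.3, -0.5, 0.35) [ 0.45  0.94 -1.18] [ 1.25  0.24 -0.39  1.35  0.09  1.57 -0.18] [ 0.3  -0.5   0.35] [-0.06  0.51 -0.97  1.37  0.42  1.48 -0.75] [0.53 0.36 0.25]
30 (0.4, -0.3, 0.35) [ 0.45  0.94 -1.18] [ 1.4   0.1  -0.94  1.54  0.08  1.54 -0.59] [ 0.4  -0.3   0.35]
[... 359 characters left out ...]
 0.39  1.47 -0.73] [0.53 0.36 0.25]
60 (0.4, -0.3, 0.35) [ 0.18  0.98 -0.7 ] [ 1.27  0.08 -0.78  1.55  0.06  1.54 -0.04] [ 0.4  -0.3   0.35] [-0.03  0.55 -1.05  1.36  0.47  1.5  -0.79] [0.53 0.36 0.25]
90 (0.25, -0.45, 0.4) [-0.08  0.97 -0.22] [ 1.26  0.09 -0.31  1.41  0.03  1.64  0.95] [ 0.25 -0.45  0.4 ] [-0.08  0.5  -0.93  1.37  0.39  1.47 -0.73] [0.53 0.36 0.25]
90 (0.3, -0.5, 0.35) [-0.08  0.97 -0.22] [ 1.17  0.23 -0.28  1.35  0.06  1.57  0.9 ] [ 0.3  -0.5   0.35] [-0.12  0.48 -0.86  1.37  0.36  1.46 -0.7 ] [0.53 0.36 0.25]
90 (0.4, -0.3, 0.35) [-0.08  0.97 -0.22] [ 1.16  0.07 -0.66  1.55  0.04  1.54  0.5 ] [ 0.4  -0.3   0.35] [-0.06  0.51 -0.97  1.37  0.42  1.48 -0.75] [0.53 0.36 0.25]
```

Request:
{"api": "step_arm", "payload": {"moves": [[0.4, -17, -20, 14, -0.033, -0.1, 0.092], [0.4, -34, -40, 28, -0.066, -0.2, 0.184], [0.4, -51, -61, 41, -0.099, -0.3, 0.276], [0.4, -68, -81, 55, -0.132, -0.4, 0.368], [0.4, -85, -101, 69, -0.165, -0.5, 0.46], [0.4, -101, -122, 83, -0.198, -0.6, 0.552], [0.4, -118, -142, 97, -0.231, -0.7, 0.644], [0.4, -135, -162, 110, -0.264, -0.8, 0.736], [0.4, -152, -183, 124, -0.297, -0.9, 0.828], [0.4, -169, -203, 138, -0.33, -1.0, 0.92]]}}

```text
clock: 15.2
position: [0.2788, -0.3504, 0.4599]
ee_rot: [0.544, 0.696, 0.356, 0.305]
ft_force: [1.6, 0.8, 0.5]
grip_width: 0.601
grasp_force: 0.0
```

```bash
cat >> st.py <<'E'
import sys
for a in sys.argv[1:]:
    from sim import down
    rv=R.from_matrix(down(np.radians(float(a)))@m.T).as_rotvec();print(a,rv.round(3))
E
python3 st.py 60 90
```

```text
[ 0.27875029 -0.3504079   0.45985971] psi 102.8 z [ 0.812  0.164 -0.56 ] [ 1.51  -0.185 -0.044  1.852 -0.978  1.595  1.747]
60 [ 0.183  0.982 -0.703]
90 [-0.076  0.975 -0.223]
```

Request:
{"api": "step_arm", "payload": {"moves": [[0.4, 2, -19, -14, -0.009, 0.122, -0.028], [0.4, 5, -38, -28, -0.019, 0.244, -0.056], [0.4, 8, -56, -41, -0.028, 0.366, -0.084], [0.4, 10, -75, -55, -0.038, 0.488, -0.112], [0.4, 13, -94, -69, -0.048, 0.609, -0.139], [0.4, 16, -112, -82, -0.057, 0.731, -0.167], [0.4, 18, -131, -96, -0.067, 0.853, -0.195], [0.4, 21, -150, -110, -0.076, 0.975, -0.223], [0.4, 21, -150, -110, -0.076, 0.975, -0.223]]}}

```text
clock: 16.1
position: [0.3038, -0.4989, 0.3443]
ee_rot: [0.707, 0.708, -0.002, -0.006]
ft_force: [0.3, 1.1, -1.2]
grip_width: 0.599
grasp_force: 0.0
```

```bash
python3 st.py 90; cat > s5.py <<'E'
from sim import *
np.set_printoptions(precision=2,suppress=True)
from workcell import manip
q0=np.array(manip.get_obs()['joint_pos'])
for w in([(.5,0,.35,90),(.53,.36,.3,105)],[(.3,-.5,.35,60),(.5,0,.35,60),(.53,.36,.3,105)],[(.3,-.5,.35,120),(.5,0,.35,120),(.53,.36,.3,105)],[(.3,-.5,.35,200),(.5,0,.35,180),(.53,.36,.3,105)],[(.4,-.68,.3,90),(.8,0,.3,90),(.53,.36,.3,105)]):
    q=path(q0,w);print(w,q,fk(q,L,S)[0]); 
    q=path(q,[(.61,.138,.2,188)]);print('  188',q,fk(q,L,S)[0]);q=path(q,[(.53,.36,.2,105)]);print('  back',q)
    q=path(q,[(.61,.138,.2,8)]);print('  8',q,fk(q,L,S)[0]);q=path(q,[(.53,.36,.2,105)]);print('  back',q)
E
python3 s5.py
```

```text
[ 0.30384032 -0.49894695  0.34433636] psi 90.1 z [-0.01   0.006 -1.   ] [ 1.231  0.239 -0.356  1.356  0.087  1.572  0.885]
90 [-0.006 -0.01  -0.001]
[(0.5, 0, 0.35, 90), (0.53, 0.36, 0.3, 105)] [-0.11  0.48 -0.92  1.27  0.38  1.56 -0.71] [0.53 0.36 0.3 ]
  188 [ 0.46  0.65 -1.26  1.48  0.61  1.46  0.91] [0.61 0.14 0.2 ]
  back [ 0.48  0.89 -1.47  2.08  1.32  1.53  2.6 ]
  8 [ 0.6   1.   -1.47  1.69  1.16  1.76  2.6 ] [ 0.58 -0.03  0.08]
  back [ 0.48  0.89 -1.47  2.09  1.33  1.53  2.6 ]
[(0.3, -0.5, 0.35, 60), (0.5, 0, 0.35, 60), (0.53, 0.36, 0.3, 105)] [-0.09  0.49 -0.95  1.27  0.39  1.57 -0.72] [0.53 0.36 0.3 ]
  188 [ 0.47  0.66 -1.28  1.48  0.64  1.47  0.89] [0.61 0.14 0.2 ]
  back [ 0.48  0.89 -1.47  2.08  1.32  1.53  2.6 ]
  8 [ 0.6   1.   -1.47  1.69  1.16  1.76  2.6 ] [ 0.58 -0.03  0.08]
  back [ 0.48  0.89 -1.47  2.09  1.33  1.53  2.6 ]
[(0.3, -0.5, 0.35, 120), (0.5, 0, 0.35, 120), (0.53, 0.36, 0.3, 105)] [-0.12  0.47 -0.88  1.27  0.36  1.56 -0.69] [0.53 0.36 0.3 ]
  188 [ 0.45  0.62 -1.21  1.48  0.58  1.44  0.93] [0.61 0.14 0.2 ]
  back [ 0.48  0.89 -1.47  2.08  1.32  1.53 
[... 158 characters left out ...]
, 0.35, 180), (0.53, 0.36, 0.3, 105)] [-0.15  0.45 -0.84  1.28  0.33  1.55 -0.67] [0.53 0.36 0.3 ]
  188 [ 0.43  0.59 -1.15  1.48  0.54  1.42  0.96] [0.61 0.14 0.2 ]
  back [ 0.48  0.89 -1.47  2.08  1.32  1.53  2.6 ]
  8 [ 0.6   1.   -1.47  1.69  1.16  1.76  2.6 ] [ 0.58 -0.03  0.08]
  back [ 0.48  0.89 -1.47  2.09  1.33  1.53  2.6 ]
[(0.4, -0.68, 0.3, 90), (0.8, 0, 0.3, 90), (0.53, 0.36, 0.3, 105)] [-0.29  0.4  -0.58  1.28  0.21  1.52 -0.58] [0.53 0.36 0.3 ]
  188 [ 0.26  0.45 -0.82  1.49  0.34  1.34  1.13] [0.61 0.14 0.2 ]
  back [ 0.48  0.89 -1.47  2.08  1.32  1.53  2.6 ]
  8 [ 0.6   1.   -1.47  1.69  1.16  1.76  2.6 ] [ 0.58 -0.03  0.08]
  back [ 0.48  0.89 -1.47  2.09  1.33  1.53  2.6 ]
```

```bash
sed -i "s/    for w in way:/    cur[3]+=2*np.pi*np.round((np.radians(way[0][3])-cur[3])\/(2*np.pi))\n    for w in way:/" sim.py; cat > s5.py <<'E'
from sim import *
np.set_printoptions(precision=2,suppress=True)
from workcell import manip
q0=np.array(manip.get_obs()['joint_pos'])
for w in([(.4,-.68,.3,90),(.8,0,.3,90),(.53,.36,.3,105)],[(.4,-.68,.3,160),(.8,0,.3,160),(.53,.36,.3,105)],[(.4,-.7,.15,90),(.82,0,.2,90),(.53,.36,.3,105)],[(.4,-.68,.4,90),(.75,0,.45,90),(.53,.36,.3,105)]):
    q=path(q0,w);print(w,q,fk(q,L,S)[0]); 
    for c in(98,8,188):
        a=path(q,[(.61,.138,.2,c)]);b=path(a,[(.53,.36,.2,105)]);print('  ',c,a,'back',b)
E
python3 s5.py
```

```text
[(0.4, -0.68, 0.3, 90), (0.8, 0, 0.3, 90), (0.53, 0.36, 0.3, 105)] [-0.29  0.4  -0.58  1.28  0.21  1.52 -0.58] [0.53 0.36 0.3 ]
   98 [ 0.05  0.38 -0.48  1.5   0.18  1.3  -0.31] back [-0.28  0.43 -0.57  1.46  0.23  1.32 -0.6 ]
   8 [-0.16  0.35 -0.18  1.51  0.06  1.29 -1.78] back [-0.27  0.43 -0.58  1.46  0.24  1.33 -0.61]
   188 [ 0.26  0.45 -0.82  1.49  0.34  1.34  1.13] back [-0.3   0.42 -0.54  1.46  0.22  1.32 -0.59]
[(0.4, -0.68, 0.3, 160), (0.8, 0, 0.3, 160), (0.53, 0.36, 0.3, 105)] [-0.32  0.39 -0.52  1.28  0.19  1.52 -0.56] [0.53 0.36 0.3 ]
   98 [ 0.01  0.37 -0.43  1.5   0.16  1.3  -0.29] back [-0.31  0.42 -0.51  1.46  0.21  1.32 -0.58]
   8 [-0.2   0.35 -0.13  1.51  0.05  1.29 -1.76] back [-0.31  0.42 -0.53  1.46  0.21  1.32 -0.59]
   188 [ 0.22  0.44 -0.76  1.5   0.3   1.33  1.15] back [-0.33  0.41 -0.49  1.46  0.2   1.32 -0.57]
[(0.4, -0.7, 0.15, 90), (0.82, 0, 0.2, 90), (0.53, 0.36, 0.3, 105)] [-0.3   0.39 -0.56  1.28  0.21  1.52 -0.57] [0.53 0.36 0.3 ]
   98 [ 0.04  0.38 -0.46  1.5   0.17  1.3  -0.3 ] back [-0.29  0.42 -0.55  1.46  0.22  1.32 -0.59]
   8 [-0.17  0.35 -0.17  1.51  0.06  1.29 -1.78] back [-0.28  0.43 -0.56  1.46  0.23  1.32 -0.6 ]
   188 [ 0.25  0.45 -0.8   1.5   0.33  1.34  1.14] back [-0.31  0.42 -0.53  1.46  0.21  1.32 -0.59]
[(0.4, -0.68, 0.4, 90), (0.75, 0, 0.45, 90), (0.53, 0.36, 0.3, 105)] [-0.33  0.39 -0.52  1.28  0.19  1.52 -0.56] [0.53 0.36 0.3 ]
   98 [ 0.01  0.37 -0.42  1.5   0.15  1.3  -0.29] back [-0.32  0.42 -0.51  1.46  0.21  1.32 -0.58]
   8 [-0.2   0.35 -0.13  1.51  0.05  1.29 -1.76] back [-0.31  0.42 -0.52  1.46  0.21  1.32 -0.58]
   188 [ 0.22  0.43 -0.75  1.5   0.3   1.33  1.16] back [-0.33  0.41 -0.49  1.46  0.2   1.32 -0.57]
```

Request:
{"api": "step_arm", "payload": {"moves": [[0.4, 24, -45, 14, 0, 0, 0], [0.4, 48, -90, 28, 0, 0, 0], [0.4, 72, -135, 42, 0, 0, 0], [0.4, 96, -181, 56, 0, 0, 0], [0.4, 118, -138, 59, 0, 0, 0], [0.4, 140, -96, 62, 0, 0, 0], [0.4, 162, -53, 65, 0, 0, 0], [0.4, 184, -11, 68, 0, 0, 0], [0.4, 206, 32, 71, 0, 0, 0], [0.4, 228, 74, 75, 0, 0, 0]]}}

```text
clock: 17.1
position: [0.5293, -0.4235, 0.4244]
ee_rot: [0.708, 0.706, -0.002, -0.001]
ft_force: [0.2, 0.1, -0.2]
grip_width: 0.601
grasp_force: 0.0
```

Request:
{"api": "step_arm", "payload": {"moves": [[0.4, 22, 43, 3, 0, 0, 0], [0.4, 44, 85, 6, 0, 0, 0], [0.4, 66, 128, 9, 0, 0, 0], [0.4, 88, 170, 12, 0, 0, 0], [0.4, 109, 213, 15, 0, 0, 0], [0.4, 131, 255, 18, 0, 0, 0], [0.4, 153, 298, 21, 0, 0, 0], [0.4, 175, 340, 25, 0, 0, 0], [0.4, 197, 383, 28, 0, 0, 0], [0.4, 218, 425, 31, 0, 0, 0]]}}

```text
clock: 18.1
position: [0.7472, 0.0011, 0.4556]
ee_rot: [0.708, 0.706, -0.002, -0.001]
ft_force: [2.1, -1.7, 0.3]
grip_width: 0.599
grasp_force: 0.0
```

```bash
python3 st.py 105
```

```text
[0.74719193 0.00106498 0.45555143] psi 89.8 z [-0.004 -0.002 -1.   ] [ 0.027  0.763 -0.395  0.357  0.304  2.046 -0.126]
105 [ 0.002 -0.004  0.265]
```

Request:
{"api": "step_arm", "payload": {"moves": [[0.4, -24, 35, -20, 0, 0, 0.03], [0.4, -48, 71, -40, 0, 0, 0.06], [0.4, -72, 106, -60, 0, 0, 0.09], [0.4, -96, 142, -80, 0, 0, 0.12], [0.4, -120, 177, -100, 0, 0, 0.15], [0.4, -144, 213, -120, 0, 0, 0.18], [0.4, -168, 248, -140, 0, 0, 0.21], [0.4, -192, 284, -160, 0, 0, 0.24], [0.4, -217, 319, -180, 0, 0, 0.265], [0.4, -217, 319, -180, 0, 0, 0.265]]}}

```text
clock: 19.1
position: [0.5238, 0.324, 0.2729]
ee_rot: [0.604, 0.797, -0.003, -0.003]
ft_force: [-0.8, 0.5, 0.8]
grip_width: 0.601
grasp_force: 0.0
```

Request:
{"api": "step_arm", "payload": {"moves": [[0.4, 0, 0, 0, 0, 0, 0], [0.4, 0, 0, 0, 0, 0, 0], [0.4, 0, 0, 0, 0, 0, 0]]}}

```text
clock: 19.4
position: [0.5308, 0.3174, 0.276]
ee_rot: [0.609, 0.793, -0.002, -0.0]
ft_force: [1.3, -0.1, 0.9]
grip_width: 0.599
grasp_force: 0.0
```

```bash
python3 st.py 105; python3 -c "
from h import *
c=snap('wrist','w7')"
```

```text
[0.53084122 0.31740846 0.27604373] psi 105.0 z [-0.003 -0.002 -1.   ] [-0.136  0.367 -0.631  1.38   0.214  1.466 -0.497]
105 [ 0.002 -0.003  0.   ]
```

View pics/w7.png

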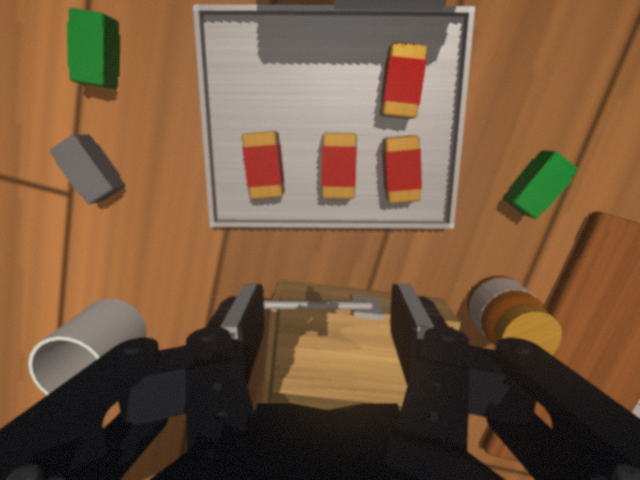

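```bash
cat > tins.py <<'E'
from h import *
def blobs(c,z=.038,show=True):
    hsv=cv2.cvtColor(c['image'],cv2.COLOR_BGR2HSV)
    m=(((hsv[...,0]<6)|(hsv[...,0]>174))&(hsv[...,1]>150)&(hsv[...,2]>90)).astype(np.uint8)
    n,l,st,ce=cv2.connectedComponentsWithStats(cv2.morphologyEx(m,cv2.MORPH_OPEN,np.ones((3,3))));out=[]
    for i in range(1,n):
        if st[i,4]<60: continue
        ct=cv2.findContours((l==i).astype(np.uint8),0,2)[0][0];b=cv2.minAreaRect(ct);out.append((ce[i],st[i,4],b,cv2.boxPoints(b)))
    return out
if __name__=='__main__':
    w=ld('w7');t=ld('t5')
    W=blobs(w);T=[b for b in blobs(t) if b[0][0]<200]
    for b in W:
        p=onz(w,b[0],.038);q=[onz(w,x,.038)[:2] for x in b[3]]
        print('w',b[0].round(1),b[1],p.round(4),[(np.hypot(*(q[i+1]-q[i])).round(4),np.degrees(np.arctan2(*(q[i+1]-q[i])[::-1])).round(1)) for i in(0,1)])
        for s in T:
            x,e=tri(w,b[0],t,s[0])
            if np.hypot(*(x-p)[:2])<.02: print('   tri',x.round(4),e.round(4),onz(t,s[0],.038).round(4))
E
python3 tins.py
```

```text
w [403.9  79.6] 1581 [0.5706 0.4479 0.038 ] [(np.float64(0.0383), np.float64(99.9)), (np.float64(0.035), np.float64(8.9))]
   tri [0.5706 0.4474 0.0412] 0.0006 [0.5714 0.4486 0.038 ]
w [262.4 165.4] 1311 [0.4588 0.3348 0.038 ] [(np.float64(0.0341), np.float64(21.1)), (np.float64(0.0384), np.float64(-70.4))]
   tri [0.4585 0.3349 0.038 ] 0.0004 [0.4583 0.3351 0.038 ]
w [338.2 166.1] 1273 [0.5322 0.3538 0.038 ] [(np.float64(0.0326), np.float64(15.0)), (np.float64(0.0376), np.float64(-73.9))]
   tri [0.5318 0.3697 0.2698] 0.0154 [0.5714 0.4486 0.038 ]
   tri [0.5323 0.3539 0.0402] 0.0003 [0.5327 0.3545 0.038 ]
w [402.8 169.9] 1310 [0.5958 0.367  0.038 ] [(np.float64(0.0342), np.float64(18.1)), (np.float64(0.0386), np.float64(-68.3))]
   tri [0.5957 0.3672 0.0405] 0.0007 [0.5966 0.3681 0.038 ]
```

Request:
{"api": "step_arm", "payload": {"moves": [[0.4, -36, 9, -20, 0, 0, 0.025], [0.4, -72, 18, -60, 0, 0, 0.05], [0.4, -72, 18, -100, 0, 0, 0.05], [0.4, -72, 18, -140, 0, 0, 0.05], [0.4, -72, 18, -180, 0, 0, 0.05], [0.4, -72, 18, -200, 0, 0, 0.05], [0.4, -72, 18, -200, 0, 0, 0.05], [0.4, -72, 18, -200, 0, 0, 0.05]]}}

```text
clock: 20.25
position: [0.4584, 0.3366, 0.0767]
ee_rot: [0.588, 0.809, -0.001, -0.001]
ft_force: [1.0, -0.6, -0.0]
grip_width: 0.602
grasp_force: 0.0
```

```bash
python3 st.py 108
```

```text
[0.45835528 0.33664087 0.07670377] psi 108.0 z [-0.003 -0.002 -1.   ] [-0.185  0.427 -0.641  1.754  0.287  1.06  -0.611]
108 [ 0.002 -0.003  0.   ]
```

Request:
{"api": "step_arm", "payload": {"moves": [[0.4, 0, -2, -30, 0, 0, 0], [0.4, 0, -2, -55, 0, 0, 0], [0.4, 0, -2, -63, 0, 0, 0], [0.4, 0, -2, -63, 0, 0, 0], [0.9, 0, -2, -63, 0, 0, 0], [0.9, 0, -2, -63, 0, 0, 0], [0.9, 0, -2, -63, 0, 0, 0], [0.9, 0, -2, -63, 0, 0, 0], [0.9, 0, -2, -63, 0, 0, 0]], "grip_force": 40}}

```text
clock: 21.15
position: [0.4588, 0.3356, 0.0149]
ee_rot: [0.588, 0.809, -0.0, -0.0]
ft_force: [-1.0, -0.4, 8.1]
grip_width: 0.39
grasp_force: 41.5
```

Request:
{"api": "step_arm", "payload": {"moves": [[0.9, 0, 0, 10, 0, 0, 0], [0.9, 0, 0, 40, 0, 0, 0], [0.9, 0, 0, 80, 0, 0, 0], [0.9, 0, 0, 110, 0, 0, 0], [0.9, 0, 0, 130, 0, 0, 0], [0.9, 0, 0, 130, 0, 0, 0]]}}

```text
clock: 21.75
position: [0.4589, 0.3359, 0.1468]
ee_rot: [0.587, 0.809, 0.001, 0.001]
ft_force: [0.0, 0.9, -1.7]
grip_width: 0.391
grasp_force: 40.5
```

Request:
{"api": "step_arm", "payload": {"moves": [[0.9, 18, -20, 0, 0, 0, -0.14], [0.9, 36, -41, 0, 0, 0, -0.28], [0.9, 54, -62, 0, 0, 0, -0.42], [0.9, 72, -83, 0, 0, 0, -0.56], [0.9, 92, -104, 0, 0, 0, -0.7], [0.9, 110, -125, 0, 0, 0, -0.84], [0.9, 128, -145, 0, 0, 0, -0.98], [0.9, 147, -166, 0, 0, 0, -1.12], [0.9, 165, -187, 0, 0, 0, -1.26], [0.9, 183, -207, 0, 0, 0, -1.4]]}}

```text
clock: 22.75
position: [0.6408, 0.1264, 0.142]
ee_rot: [0.971, 0.238, -0.002, -0.002]
ft_force: [0.2, 0.0, -1.1]
grip_width: 0.388
grasp_force: 40.6
```

Request:
{"api": "step_arm", "payload": {"moves": [[0.9, 6, -7, 0, 0, 0, -0.13], [0.9, 12, -14, 0, 0, 0, -0.25], [0.9, 18, -20, 0, 0, 0, -0.338], [0.9, 18, -20, 0, 0, 0, -0.338], [0.9, 18, -20, 0, 0, 0, -0.338]]}}

```text
clock: 23.25
position: [0.6581, 0.1079, 0.1421]
ee_rot: [0.997, 0.075, -0.001, -0.002]
ft_force: [-0.5, 0.4, -0.9]
grip_width: 0.39
grasp_force: 40.5
```

```bash
python3 st.py 8.4;  python3 -c "
from h import *
c=snap('wrist','w8');t=snap('top','t8')
cv2.imwrite('pics/m6.png',np.hstack([cv2.resize(c['image'],(400,300)),cv2.resize(t['image'][120:300,80:320],(400,300))]))"
```

```text
[0.65810799 0.10786667 0.1421343 ] psi 8.6 z [-0.003  0.004 -1.   ] [-0.054  0.493 -0.241  1.436  0.116  1.228 -1.727]
8.4 [-0.004 -0.003 -0.004]
```

View pics/m6.png

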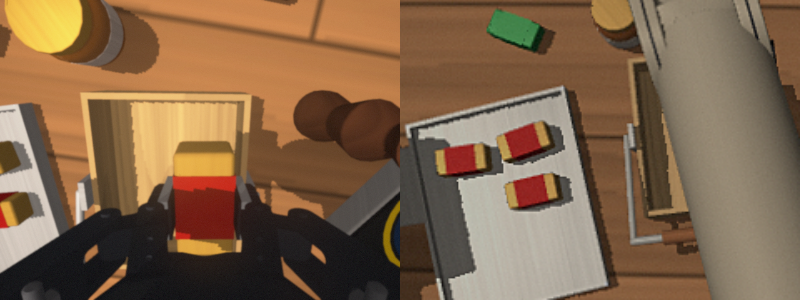

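```bash
python3 -c "
from h import *
w=ld('w8')
for p in((81,94),(251,95)): print(onz(w,np.array(p)*1.6,.06))
print(onz(ld('top0'),(297.3,146.5),.06))
c=np.array([.6105,.138]);ux=np.array([.989,.146]);uy=np.array([-.146,.989]);print(c+.1*ux+.08*uy,c+.1*ux-.08*uy)"
```

```text
[0.69690315 0.23225261 0.06      ]
[0.7199155  0.07383161 0.06      ]
[0.72052605 0.06307331 0.06      ]
[0.69772 0.23172] [0.72108 0.07348]
```

Request:
{"api": "step_arm", "payload": {"moves": [[0.9, 1, 4, -40, 0, 0, 0], [0.9, 1, 4, -80, 0, 0, 0], [0.9, 1, 4, -110, 0, 0, 0], [0.9, 1, 4, -125, 0, 0, 0], [0.9, 1, 4, -125, 0, 0, 0], [0.53, 1, 4, -125, 0, 0, 0], [0.53, 1, 4, -125, 0, 0, 0], [0.53, 1, 4, -125, 0, 0, 0]]}}

```text
clock: 24.15
position: [0.6601, 0.1117, 0.0186]
ee_rot: [0.997, 0.074, -0.0, -0.002]
ft_force: [0.6, -0.4, -0.6]
grip_width: 0.474
grasp_force: 0.0
```

Request:
{"api": "step_arm", "payload": {"moves": [[0.53, 0, 0, 20, 0, 0, 0], [0.53, 0, 0, 60, 0, 0, 0], [0.53, 0, 0, 110, 0, 0, 0], [0.4, 0, 0, 130, 0, 0, 0], [0.4, 0, 0, 130, 0, 0, 0]]}}

```text
clock: 24.65
position: [0.6618, 0.1121, 0.1528]
ee_rot: [0.997, 0.074, 0.003, -0.002]
ft_force: [-0.4, 0.5, 0.2]
grip_width: 0.6
grasp_force: 0.0
```

```bash
python3 st.py 104; python3 -c "
from tins import *
c=snap('wrist','w9')
for b in blobs(c): print(b[0].round(),b[1],onz(c,b[0],.036).round(4))"
```

```text
[0.66184646 0.11211278 0.15282453] psi 8.5 z [ 0.006  0.005 -1.   ] [-0.059  0.488 -0.242  1.421  0.116  1.24  -1.734]
104 [-0.008  0.     1.667]
[328. 236.] 2336 [0.6581 0.1121 0.036 ]
[  2. 279.] 66 [0.5886 0.3493 0.036 ]
[ 11. 346.] 925 [0.5318 0.3468 0.036 ]
```

Request:
{"api": "step_arm", "payload": {"moves": [[0.4, -12, 22, 0, 0, 0, 0.14], [0.4, -24, 44, 0, 0, 0, 0.28], [0.4, -36, 66, 0, 0, 0, 0.42], [0.4, -47, 88, 0, 0, 0, 0.56], [0.4, -58, 110, 0, 0, 0, 0.7], [0.4, -70, 132, 0, 0, 0, 0.84], [0.4, -82, 154, 0, 0, 0, 0.98], [0.4, -94, 176, 0, 0, 0, 1.12], [0.4, -106, 198, 0, 0, 0, 1.26], [0.4, -117, 220, 0, 0, 0, 1.4]]}}

```text
clock: 25.7
position: [0.5414, 0.332, 0.1463]
ee_rot: [0.713, 0.701, -0.003, -0.001]
ft_force: [-0.2, 0.4, 0.1]
grip_width: 0.604
grasp_force: 0.0
```

Request:
{"api": "step_arm", "payload": {"moves": [[0.4, -6, 11, 0, 0, 0, 0.13], [0.4, -12, 22, -20, 0, 0, 0.267], [0.4, -12, 22, -60, 0, 0, 0.267], [0.4, -12, 22, -70, 0, 0, 0.267], [0.4, -12, 22, -70, 0, 0, 0.267], [0.4, -12, 22, -70, 0, 0, 0.267]]}}

```text
clock: 26.3
position: [0.5312, 0.3536, 0.0787]
ee_rot: [0.616, 0.788, -0.002, -0.001]
ft_force: [-0.4, 0.4, 0.1]
grip_width: 0.602
grasp_force: 0.0
```

```bash
python3 st.py 104
```

```text
[0.53120191 0.35358828 0.07872316] psi 103.9 z [-0.003 -0.002 -1.   ] [-0.211  0.557 -0.599  1.561  0.335  1.131 -0.641]
104 [ 0.002 -0.003  0.001]
```

Request:
{"api": "step_arm", "payload": {"moves": [[0.4, 1, 0, -30, 0, 0, 0], [0.4, 1, 0, -55, 0, 0, 0], [0.4, 1, 0, -65, 0, 0, 0], [0.4, 1, 0, -65, 0, 0, 0], [0.9, 1, 0, -65, 0, 0, 0], [0.9, 1, 0, -65, 0, 0, 0], [0.9, 1, 0, -65, 0, 0, 0], [0.9, 1, 0, -65, 0, 0, 0], [0.9, 1, 0, -65, 0, 0, 0]]}}

```text
clock: 27.2
position: [0.5327, 0.3544, 0.0148]
ee_rot: [0.616, 0.788, -0.0, -0.0]
ft_force: [0.6, -1.0, 6.3]
grip_width: 0.39
grasp_force: 42.0
```

Request:
{"api": "step_arm", "payload": {"moves": [[0.9, 0, 0, 10, 0, 0, 0], [0.9, 0, 0, 40, 0, 0, 0], [0.9, 0, 0, 80, 0, 0, 0], [0.9, 0, 0, 110, 0, 0, 0], [0.9, 0, 0, 130, 0, 0, 0], [0.9, 0, 0, 130, 0, 0, 0]]}}

```text
clock: 27.8
position: [0.5329, 0.3548, 0.1471]
ee_rot: [0.616, 0.788, 0.001, 0.0]
ft_force: [0.8, 1.0, -0.7]
grip_width: 0.392
grasp_force: 41.1
```

Request:
{"api": "step_arm", "payload": {"moves": [[0.9, 10, -15, 0, 0, 0, -0.14], [0.9, 20, -30, 0, 0, 0, -0.28], [0.9, 30, -45, 0, 0, 0, -0.42], [0.9, 40, -60, 0, 0, 0, -0.56], [0.9, 50, -75, 0, 0, 0, -0.7], [0.9, 60, -90, 0, 0, 0, -0.84], [0.9, 70, -105, 0, 0, 0, -0.98], [0.9, 80, -120, 0, 0, 0, -1.12], [0.9, 90, -135, 0, 0, 0, -1.26], [0.9, 100, -150, 0, 0, 0, -1.4]]}}

```text
clock: 28.8
position: [0.6315, 0.2027, 0.1419]
ee_rot: [0.979, 0.203, -0.002, -0.002]
ft_force: [0.5, -0.8, -1.2]
grip_width: 0.389
grasp_force: 41.1
```

Request:
{"api": "step_arm", "payload": {"moves": [[0.9, 8, -13, 0, 0, 0, -0.13], [0.9, 17, -26, 0, 0, 0, -0.268], [0.9, 17, -26, 0, 0, 0, -0.268], [0.9, 17, -26, 0, 0, 0, -0.268]]}}

```text
clock: 29.2
position: [0.648, 0.178, 0.1421]
ee_rot: [0.997, 0.075, -0.001, -0.002]
ft_force: [-0.1, 0.2, -1.8]
grip_width: 0.389
grasp_force: 41.1
```

```bash
python3 st.py 8.4
```

```text
[0.64801766 0.17796989 0.14210291] psi 8.6 z [-0.003  0.003 -1.   ] [-0.148  0.506 -0.258  1.42   0.127  1.234 -1.838]
8.4 [-0.003 -0.003 -0.004]
```

Request:
{"api": "step_arm", "payload": {"moves": [[0.9, 1, 1, -40, 0, 0, 0], [0.9, 1, 1, -80, 0, 0, 0], [0.9, 1, 1, -110, 0, 0, 0], [0.9, 1, 1, -125, 0, 0, 0], [0.9, 1, 1, -125, 0, 0, 0], [0.53, 1, 1, -125, 0, 0, 0], [0.53, 1, 1, -125, 0, 0, 0], [0.53, 1, 1, -125, 0, 0, 0]]}}

```text
clock: 30.0
position: [0.6499, 0.1791, 0.0185]
ee_rot: [0.997, 0.074, -0.0, -0.002]
ft_force: [-0.5, 0.1, -0.2]
grip_width: 0.469
grasp_force: 0.0
```

Request:
{"api": "step_arm", "payload": {"moves": [[0.53, 0, 0, 20, 0, 0, 0], [0.53, 0, 0, 60, 0, 0, 0], [0.53, 0, 0, 110, 0, 0, 0], [0.4, 0, 0, 130, 0, 0, 0], [0.4, 0, 0, 130, 0, 0, 0]]}}

```text
clock: 30.5
position: [0.6517, 0.1795, 0.1527]
ee_rot: [0.997, 0.074, 0.003, -0.003]
ft_force: [-0.5, -0.2, -0.3]
grip_width: 0.604
grasp_force: 0.0
```

```bash
python3 st.py 108; python3 -c "
from tins import *
c=snap('wrist','w10')
for b in blobs(c): print(b[0].round(),b[1],onz(c,b[0],.036).round(4))"
```

```text
[0.65169219 0.17950608 0.15271293] psi 8.4 z [ 0.005  0.006 -1.   ] [-0.149  0.5   -0.259  1.406  0.126  1.246 -1.841]
108 [-9.000e-03 -1.000e-03  1.738e+00]
[327. 236.] 2415 [0.6479 0.18   0.036 ]
[424. 231.] 2007 [0.6615 0.1123 0.036 ]
[ 65. 266.] 2329 [0.5963 0.369  0.036 ]
```

Request:
{"api": "step_arm", "payload": {"moves": [[0.4, -4, 15, 0, 0, 0, 0.14], [0.4, -9, 30, 0, 0, 0, 0.28], [0.4, -13, 45, 0, 0, 0, 0.42], [0.4, -17, 60, 0, 0, 0, 0.56], [0.4, -22, 75, 0, 0, 0, 0.7], [0.4, -26, 90, 0, 0, 0, 0.84], [0.4, -31, 106, 0, 0, 0, 0.98], [0.4, -35, 121, 0, 0, 0, 1.12], [0.4, -40, 136, 0, 0, 0, 1.26], [0.4, -44, 151, 0, 0, 0, 1.4]]}}

```text
clock: 31.55
position: [0.6047, 0.3299, 0.146]
ee_rot: [0.713, 0.701, -0.003, -0.001]
ft_force: [-0.4, 0.0, -0.6]
grip_width: 0.597
grasp_force: 0.0
```

Request:
{"api": "step_arm", "payload": {"moves": [[0.4, -4, 15, 0, 0, 0, 0.14], [0.4, -8, 30, 0, 0, 0, 0.28], [0.4, -11, 38, -40, 0, 0, 0.338], [0.4, -11, 38, -70, 0, 0, 0.338], [0.4, -11, 38, -70, 0, 0, 0.338], [0.4, -11, 38, -70, 0, 0, 0.338]]}}

```text
clock: 32.15
position: [0.5943, 0.3672, 0.0773]
ee_rot: [0.588, 0.809, -0.003, -0.001]
ft_force: [-0.2, 0.6, 0.8]
grip_width: 0.599
grasp_force: 0.0
```

```bash
python3 st.py 108
```

```text
[0.59432376 0.3671632  0.07725418] psi 108.0 z [-0.005 -0.003 -1.   ] [-0.229  0.68  -0.583  1.376  0.379  1.204 -0.534]
108 [ 0.003 -0.005  0.   ]
```

Request:
{"api": "step_arm", "payload": {"moves": [[0.4, 1, 1, -30, 0, 0, 0], [0.4, 1, 1, -55, 0, 0, 0], [0.4, 1, 1, -63, 0, 0, 0], [0.4, 1, 1, -63, 0, 0, 0], [0.9, 1, 1, -63, 0, 0, 0], [0.9, 1, 1, -63, 0, 0, 0], [0.9, 1, 1, -63, 0, 0, 0], [0.9, 1, 1, -63, 0, 0, 0], [0.9, 1, 1, -63, 0, 0, 0]]}}

```text
clock: 33.05
position: [0.5968, 0.3695, 0.0173]
ee_rot: [0.588, 0.809, -0.0, -0.0]
ft_force: [-0.4, -0.7, 6.7]
grip_width: 0.387
grasp_force: 41.6
```

Request:
{"api": "step_arm", "payload": {"moves": [[0.9, 0, 0, 10, 0, 0, 0], [0.9, 0, 0, 40, 0, 0, 0], [0.9, 0, 0, 80, 0, 0, 0], [0.9, 0, 0, 110, 0, 0, 0], [0.9, 0, 0, 130, 0, 0, 0], [0.9, 0, 0, 130, 0, 0, 0]]}}

```text
clock: 33.65
position: [0.5969, 0.3698, 0.1495]
ee_rot: [0.588, 0.809, 0.001, 0.0]
ft_force: [1.0, -0.5, -1.8]
grip_width: 0.392
grasp_force: 40.7
```

Request:
{"api": "step_arm", "payload": {"moves": [[0.9, -2, -22, 0, 0, 0, -0.14], [0.9, -4, -44, 0, 0, 0, -0.28], [0.9, -6, -66, 0, 0, 0, -0.42], [0.9, -8, -88, 0, 0, 0, -0.56], [0.9, -10, -110, 0, 0, 0, -0.7], [0.9, -13, -132, 0, 0, 0, -0.84], [0.9, -15, -154, 0, 0, 0, -0.98], [0.9, -17, -176, 0, 0, 0, -1.12], [0.9, -19, -198, 0, 0, 0, -1.26], [0.9, -21, -220, 0, 0, 0, -1.4]]}}

```text
clock: 34.65
position: [0.5739, 0.1475, 0.144]
ee_rot: [0.971, 0.237, -0.002, -0.002]
ft_force: [0.6, -0.3, -1.1]
grip_width: 0.388
grasp_force: 40.7
```

Request:
{"api": "step_arm", "payload": {"moves": [[0.9, -2, -22, 0, 0, 0, -0.14], [0.9, -4, -44, 0, 0, 0, -0.28], [0.9, -5, -52, 0, 0, 0, -0.338], [0.9, -5, -52, 0, 0, 0, -0.338], [0.9, -5, -52, 0, 0, 0, -0.338]]}}

```text
clock: 35.15
position: [0.5693, 0.0971, 0.1445]
ee_rot: [0.997, 0.074, -0.001, -0.002]
ft_force: [-0.3, 0.1, -0.6]
grip_width: 0.391
grasp_force: 40.7
```

```bash
python3 st.py 8.4
```

```text
[0.56931901 0.09714724 0.1444524 ] psi 8.5 z [-0.002  0.004 -1.   ] [-0.009  0.309 -0.281  1.686  0.088  1.16  -1.735]
8.4 [-0.004 -0.002 -0.003]
```

Request:
{"api": "step_arm", "payload": {"moves": [[0.9, 0, 1, -40, 0, 0, 0], [0.9, 0, 1, -80, 0, 0, 0], [0.9, 0, 1, -110, 0, 0, 0], [0.9, 0, 1, -125, 0, 0, 0], [0.9, 0, 1, -125, 0, 0, 0], [0.53, 0, 1, -125, 0, 0, 0], [0.53, 0, 1, -125, 0, 0, 0], [0.53, 0, 1, -125, 0, 0, 0]]}}

```text
clock: 35.95
position: [0.5707, 0.0979, 0.0213]
ee_rot: [0.997, 0.073, 0.001, -0.002]
ft_force: [-0.3, 1.0, 1.1]
grip_width: 0.467
grasp_force: 0.0
```

Request:
{"api": "step_arm", "payload": {"moves": [[0.53, 0, 0, 20, 0, 0, 0], [0.53, 0, 0, 60, 0, 0, 0], [0.53, 0, 0, 110, 0, 0, 0], [0.4, 0, 0, 130, 0, 0, 0], [0.4, 0, 0, 130, 0, 0, 0]]}}

```text
clock: 36.45
position: [0.572, 0.0976, 0.1547]
ee_rot: [0.997, 0.073, 0.003, -0.002]
ft_force: [-0.8, 1.1, -0.5]
grip_width: 0.599
grasp_force: 0.0
```

```bash
python3 st.py 97; python3 -c "
from tins import *
c=snap('wrist','w11')
for b in blobs(c): print(b[0].round(),b[1],onz(c,b[0],.036).round(4))
t=snap('top','t11')
for b in blobs(t): print(b[0].round(),b[1],onz(t,b[0],.036).round(4))"
```

```text
[0.57200572 0.09759056 0.15465516] psi 8.4 z [ 0.006  0.004 -1.   ] [-0.008  0.3   -0.283  1.676  0.087  1.172 -1.737]
97 [-8.000e-03  1.000e-03  1.547e+00]
[222. 102.] 3228 [0.6485 0.18   0.036 ]
[325. 101.] 3064 [0.6585 0.1124 0.036 ]
[326. 237.] 2311 [0.5666 0.0982 0.036 ]
[116. 215.] 271 [0.5716 0.4493 0.036 ]
[443. 244.] 133 [ 0.523  -0.2478  0.036 ]
[474. 270.] 106 [ 0.4671 -0.3138  0.036 ]
```

Request:
{"api": "step_arm", "payload": {"moves": [[0.4, 0, 30, 0, 0, 0, 0.14], [0.4, 0, 60, 0, 0, 0, 0.28], [0.4, 0, 90, 0, 0, 0, 0.42], [0.4, 0, 120, 0, 0, 0, 0.56], [0.4, 0, 150, 0, 0, 0, 0.7], [0.4, 0, 180, 0, 0, 0, 0.84], [0.4, 0, 210, 0, 0, 0, 0.98], [0.4, 0, 240, 0, 0, 0, 1.12], [0.4, 0, 270, 0, 0, 0, 1.26], [0.4, 0, 300, 0, 0, 0, 1.4]]}}

```text
clock: 37.55
position: [0.5692, 0.3981, 0.148]
ee_rot: [0.714, 0.701, -0.003, -0.001]
ft_force: [1.0, 0.2, 1.0]
grip_width: 0.599
grasp_force: 0.0
```

Request:
{"api": "step_arm", "payload": {"moves": [[0.4, 0, 20, 0, 0, 0, 0.1], [0.4, 1, 40, 0, 0, 0, 0.164], [0.4, 1, 40, 0, 0, 0, 0.164], [0.4, 1, 40, -30, 0, 0, 0.164], [0.4, 1, 40, -60, 0, 0, 0.164], [0.4, 1, 40, -70, 0, 0, 0.164], [0.4, 1, 40, -70, 0, 0, 0.164], [0.4, 1, 40, -70, 0, 0, 0.164]]}}

```text
clock: 38.35
position: [0.5711, 0.4376, 0.0808]
ee_rot: [0.656, 0.755, -0.001, -0.001]
ft_force: [0.0, 0.7, 0.4]
grip_width: 0.6
grasp_force: 0.0
```

```bash
python3 st.py 98; python3 -c "
from tins import *
c=snap('wrist','w12')
for b in blobs(c): print(b[0].round(),b[1],onz(c,b[0],.038).round(4))"
```

```text
[0.57109071 0.43761199 0.08083288] psi 98.0 z [-0.003 -0.001 -1.   ] [-0.349  0.716 -0.575  1.307  0.387  1.231 -0.801]
98 [ 0.001 -0.003  0.   ]
[330. 248.] 4714 [0.5712 0.4476 0.038 ]
```

Request:
{"api": "step_arm", "payload": {"moves": [[0.4, 1, 0, -30, 0, 0, 0], [0.4, 1, 0, -57, 0, 0, 0], [0.4, 1, 0, -66, 0, 0, 0], [0.4, 1, 0, -66, 0, 0, 0], [0.9, 1, 0, -66, 0, 0, 0], [0.9, 1, 0, -66, 0, 0, 0], [0.9, 1, 0, -66, 0, 0, 0], [0.9, 1, 0, -66, 0, 0, 0], [0.9, 1, 0, -66, 0, 0, 0]]}}

```text
clock: 39.3
position: [0.5726, 0.4385, 0.0161]
ee_rot: [0.656, 0.755, -0.0, -0.001]
ft_force: [-1.3, 0.0, 6.9]
grip_width: 0.386
grasp_force: 41.7
```

Request:
{"api": "step_arm", "payload": {"moves": [[0.9, 0, 0, 10, 0, 0, 0], [0.9, 0, 0, 40, 0, 0, 0], [0.9, 0, 0, 80, 0, 0, 0], [0.9, 0, 0, 110, 0, 0, 0], [0.9, 0, 0, 130, 0, 0, 0], [0.9, 0, 0, 130, 0, 0, 0]]}}

```text
clock: 39.9
position: [0.5728, 0.4389, 0.1486]
ee_rot: [0.656, 0.755, 0.001, -0.0]
ft_force: [0.1, -1.1, -1.0]
grip_width: 0.389
grasp_force: 40.8
```

Request:
{"api": "step_arm", "payload": {"moves": [[0.9, -2, -25, 0, 0, 0, -0.14], [0.9, -4, -50, 0, 0, 0, -0.28], [0.9, -5, -75, 0, 0, 0, -0.42], [0.9, -7, -100, 0, 0, 0, -0.56], [0.9, -9, -125, 0, 0, 0, -0.7], [0.9, -11, -150, 0, 0, 0, -0.84], [0.9, -13, -175, 0, 0, 0, -0.98], [0.9, -15, -200, 0, 0, 0, -1.12], [0.9, -17, -225, 0, 0, 0, -1.26], [0.9, -18, -250, 0, 0, 0, -1.4]]}}

```text
clock: 40.9
position: [0.5529, 0.1863, 0.143]
ee_rot: [0.988, 0.152, -0.002, -0.002]
ft_force: [-0.6, -0.3, -1.8]
grip_width: 0.388
grasp_force: 40.9
```

Request:
{"api": "step_arm", "payload": {"moves": [[0.9, -1, -15, 0, 0, 0, -0.1], [0.9, -2, -29, 0, 0, 0, -0.164], [0.9, -2, -29, 0, 0, 0, -0.164], [0.9, -2, -29, 0, 0, 0, -0.164]]}}

```text
clock: 41.3
position: [0.5513, 0.159, 0.1435]
ee_rot: [0.997, 0.074, -0.001, -0.002]
ft_force: [-0.5, 0.1, -0.6]
grip_width: 0.387
grasp_force: 40.8
```

```bash
python3 st.py 8.4; python3 - <<'E'
from h import *
w=snap('wrist','w13')
from tins import blobs
for b in blobs(w): print(b[0].round(),b[1])
E
```

```text
[0.55133664 0.1589735  0.14347498] psi 8.5 z [-0.002  0.004 -1.   ] [-0.094  0.305 -0.313  1.696  0.097  1.157 -1.855]
8.4 [-0.004 -0.002 -0.002]
[317.  78.] 3680
[427.  78.] 3808
[427. 232.] 1324
[327. 303.] 9839
```

Request:
{"api": "step_arm", "payload": {"moves": [[0.9, 0, 0, -40, 0, 0, 0], [0.9, 0, 0, -80, 0, 0, 0], [0.9, 0, 0, -110, 0, 0, 0], [0.9, 0, 0, -125, 0, 0, 0], [0.9, 0, 0, -125, 0, 0, 0], [0.53, 0, 0, -125, 0, 0, 0], [0.53, 0, 0, -125, 0, 0, 0], [0.53, 0, 0, -125, 0, 0, 0]]}}

```text
clock: 42.15
position: [0.5528, 0.159, 0.0205]
ee_rot: [0.997, 0.073, 0.001, -0.002]
ft_force: [0.2, 0.4, 0.2]
grip_width: 0.469
grasp_force: 0.0
```

Request:
{"api": "step_arm", "payload": {"moves": [[0.53, 0, 0, 20, 0, 0, 0], [0.53, 0, 0, 60, 0, 0, 0], [0.53, 0, 0, 110, 0, 0, 0], [0.4, -30, 0, 130, 0, 0, 0], [0.4, -70, 0, 130, 0, 0, 0], [0.4, -70, 0, 130, 0, 0, 0]]}}

```text
clock: 42.75
position: [0.4783, 0.1591, 0.1501]
ee_rot: [0.997, 0.074, -0.0, -0.001]
ft_force: [0.2, -0.1, -0.0]
grip_width: 0.6
grasp_force: 0.0
```

```bash
python3 st.py 98.4; python3 -c "
from tins import *
c=snap('wrist','w14')
for b in blobs(c): print(b[0].round(),b[1],onz(c,b[0],.036).round(4))"
```

```text
[0.47826456 0.15911932 0.15009093] psi 8.5 z [-0.001  0.003 -1.   ] [-0.089  0.153 -0.346  1.864  0.054  1.134 -1.876]
98.4 [-1.000e-03 -3.000e-03  1.568e+00]
[344. 108.] 3154 [0.561  0.1613 0.036 ]
[440. 113.] 3323 [0.568  0.0989 0.036 ]
```

```bash
python3 - <<'E'
from h import *
t=ld('top0');s=ld('side0')
Q=lambda x,y:(80+x/3.2,140+y/3.2); C=lambda x,y:(180+x/4,210+y/3.75)
c=np.array([.6105,.138]);ux=np.array([.989,.146]);uy=np.array([-.146,.989])
# nearside corner of arm ends and bar ends
for a,b in((Q(505,391),C(489,202)),(Q(680,372),C(560,101)),(Q(445,400),C(466,230)),(Q(738,365),C(577,82))):
    x,e=tri(t,a,s,b);d=x[:2]-c;print(x.round(4),e.round(4),'own',(d@ux).round(4),(d@uy).round(4))
print('model projections')
for al in(0,.1,.2,.3):
    for y in(.055,-.055,.09,-.09):
        p=np.r_[c-ux*.135*np.cos(al)+uy*y,.066+.135*np.sin(al)]
        u=proj(t,p)[0];v=proj(s,p)[0];print(al,y,((u-[80,140])*3.2).round(),((v-[180,210])*[4,3.75]).round())
E
```

```text
[0.4735 0.176  0.0926] 0.0009 own -0.13 0.0576
[0.4872 0.0666 0.1013] 0.0002 own -0.1324 -0.0526
[0.4669 0.2127 0.0972] 0.001 own -0.1311 0.0948
[0.4936 0.0312 0.094 ] 0.0013 own -0.1312 -0.0886
model projections
0 0.055 [516. 401.] [497. 235.]
0 -0.055 [686. 379.] [564. 143.]
0 0.09 [462. 408.] [474. 266.]
0 -0.09 [741. 372.] [583. 116.]
0.1 0.055 [513. 399.] [496. 218.]
0.1 -0.055 [685. 377.] [563. 126.]
0.1 0.09 [458. 406.] [473. 249.]
0.1 -0.09 [740. 370.] [583. 100.]
0.2 0.055 [510. 395.] [493. 200.]
0.2 -0.055 [684. 372.] [561. 110.]
0.2 0.09 [455. 402.] [470. 231.]
0.2 -0.09 [740. 365.] [581.  83.]
0.3 0.055 [507. 389.] [488. 182.]
0.3 -0.055 [683. 366.] [556.  92.]
0.3 0.09 [451. 396.] [465. 213.]
0.3 -0.09 [739. 358.] [576.  66.]
```

Request:
{"api": "step_arm", "payload": {"moves": [[0.4, 0, -4, 0, 0, 0, 0.14], [0.4, 0, -8, 0, 0, 0, 0.28], [0.4, 0, -12, 0, 0, 0, 0.42], [0.4, 0, -16, 0, 0, 0, 0.56], [0.4, 0, -20, 0, 0, 0, 0.7], [0.4, 1, -24, 0, 0, 0, 0.84], [0.4, 1, -28, 0, 0, 0, 0.98], [0.4, 1, -32, 0, 0, 0, 1.12], [0.4, 2, -36, 0, 0, 0, 1.26], [0.4, 2, -40, 0, 0, 0, 1.4]]}}

```text
clock: 43.8
position: [0.4848, 0.1184, 0.1494]
ee_rot: [0.714, 0.7, -0.001, -0.001]
ft_force: [0.6, 0.6, 0.4]
grip_width: 0.603
grasp_force: 0.0
```

Request:
{"api": "step_arm", "payload": {"moves": [[0.4, 0, 0, 0, 0, 0, 0.1], [0.4, 0, 0, 0, 0, 0, 0.168], [0.4, 0, 0, 0, 0, 0, 0.168], [0.4, 0, 0, 0, 0, 0, 0.168]]}}

```text
clock: 44.2
position: [0.4843, 0.1185, 0.1492]
ee_rot: [0.655, 0.755, -0.001, -0.001]
ft_force: [0.6, 0.5, 0.6]
grip_width: 0.599
grasp_force: 0.0
```

```bash
python3 st.py 98.4; python3 -c "
from h import *
w=snap('wrist','w15');s=snap('side','s15');t=snap('top','t15')
cv2.imwrite('pics/m7.png',np.vstack([np.hstack([cv2.resize(w['image'],(400,300)),cv2.resize(s['image'][200:320,180:340],(400,300))]),np.hstack([cv2.resize(t['image'][120:300,80:320],(400,300)),cv2.resize(s['image'][110:260,260:460],(400,300))])]))"
```

```text
[0.48426711 0.11854051 0.14915404] psi 98.1 z [-0.003 -0.001 -1.   ] [ 0.073  0.152 -0.436  1.872  0.071  1.136 -0.247]
98.4 [ 0.001 -0.003  0.005]
```

View pics/m7.png

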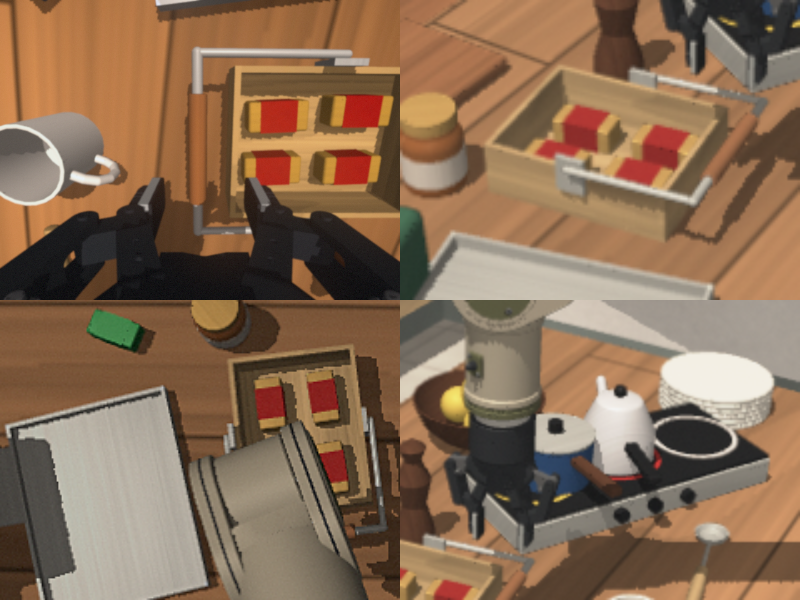

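```bash
python3 - <<'E'
from h import *
w=ld('w15');t=ld('top0')
c=np.array([.6105,.138]);ux=np.array([.989,.146]);uy=np.array([-.146,.989])
for p in((199,93),(198.5,204),(199,150)):
    x=onz(w,np.array(p)*1.6,.0955);d=x[:2]-c;print(x,'own',d@ux,d@uy)
Q=lambda x,y:(80+x/3.2,140+y/3.2)
print(tri(w,np.array((199,94))*1.6,t,Q(680,372)),tri(w,np.array((198.5,203))*1.6,t,Q(505,391)))
E
```

```text
[0.4714969  0.17692541 0.0955    ] own -0.13179095259120713 0.05879167804454315
[0.48470814 0.07680605 0.0955    ] own -0.1333424679615581 -0.04215520742910114
[0.47807469 0.12882143 0.0955    ] own -0.13230870571552789 0.01025649050698587
(array([ 0.49222676,  0.11834106, -0.5163254 ]), np.float64(0.05923237099652534)) (array([0.47237599, 0.15682581, 0.23972767]), np.float64(0.0075206505061728955))
```

Request:
{"api": "step_arm", "payload": {"moves": [[0.4, -4, 0, -30, 0, 0, 0], [0.4, -4, 0, -60, 0, 0, 0], [0.4, -4, 0, -73, 0, 0, 0], [0.4, -4, 0, -73, 0, 0, 0], [0.95, -4, 0, -73, 0, 0, 0], [0.95, -4, 0, -73, 0, 0, 0], [0.95, -4, 0, -73, 0, 0, 0], [0.95, -4, 0, -73, 0, 0, 0], [0.95, -4, 0, -73, 0, 0, 0], [0.95, -4, 0, -73, 0, 0, 0]], "grip_force": 25}}

```text
clock: 45.35
position: [0.4798, 0.1186, 0.076]
ee_rot: [0.654, 0.756, -0.002, -0.001]
ft_force: [0.3, 0.4, 0.5]
grip_width: 0.052
grasp_force: 0.1
```

```bash
python3 st.py; python3 - <<'E'
import numpy as np
c=np.array([.6105,.138]);ux=np.array([.989,.146])
g0=None
for a in np.linspace(.21,1.70,21):
    p=np.r_[-ux*.135*np.cos(a),.135*np.sin(a)]*1000
    if g0 is None:g0=p
    print(a.round(3),(p-g0).round(0))
E
```

```text
[0.47983137 0.1186177  0.07604199] psi 98.2 z [-0.003 -0.002 -1.   ] [ 0.058  0.234 -0.431  1.952  0.117  0.983 -0.285]
0.21 [0. 0. 0.]
0.284 [ 2.  0. 10.]
0.359 [ 6.  1. 19.]
0.434 [ 9.  1. 29.]
0.508 [14.  2. 38.]
0.582 [19.  3. 46.]
0.657 [25.  4. 54.]
0.731 [31.  5. 62.]
0.806 [38.  6. 69.]
0.88 [46.  7. 76.]
0.955 [53.  8. 82.]
1.03 [62.  9. 88.]
1.104 [70. 10. 92.]
1.178 [80. 12. 97.]
1.253 [ 89.  13. 100.]
1.328 [ 98.  15. 103.]
1.402 [108.  16. 105.]
1.476 [118.  17. 106.]
1.551 [128.  19. 107.]
1.626 [138.  20. 107.]
1.7 [148.  22. 106.]
```

```bash
cat > bail.py <<'E'
from h import *
c=np.array([.6105,.138]);ux=np.array([.989,.146]);uy=np.array([-.146,.989])
def score(cam,al,y):
    p=[np.r_[c-ux*r*np.cos(al)+uy*y,.066+r*np.sin(al)] for r in np.linspace(.03,.13,25)]
    u=proj(cam,p);hsv=cv2.cvtColor(cv2.GaussianBlur(cam['image'],(3,3),0),cv2.COLOR_BGR2HSV)
    return np.median([hsv[int(round(b)),int(round(a)),1] if 0<=a<639.4 and 0<=b<479.4 else 255 for a,b in u])
def best(cam):
    A=np.arange(-.1,1.75,.04)
    return {y:[(round(a,2),int(s)) for s,a in sorted((score(cam,a,y),a) for a in A)[:5]] for y in(-.09,.09)}
if __name__=='__main__':
    print('side0',best(ld('side0')),'\nside15',best(ld('s15')))
    s=snap('side','s16');print('now',best(s));w=snap('wrist','w16');print('w15',best(ld('w15')));print('w now',best(w))
E
python3 bail.py
```

```text
side0 {-0.09: [(np.float64(0.22), 32), (np.float64(0.18), 40), (np.float64(0.14), 67), (np.float64(0.26), 67), (np.float64(0.3), 68)], 0.09: [(np.float64(0.22), 34), (np.float64(0.18), 43), (np.float64(0.26), 55), (np.float64(0.14), 88), (np.float64(0.3), 95)]} 
side15 {-0.09: [(np.float64(0.94), 13), (np.float64(1.02), 13), (np.float64(0.98), 14), (np.float64(1.26), 15), (np.float64(0.9), 16)], 0.09: [(np.float64(-0.02), 30), (np.float64(0.02), 32), (np.float64(-0.06), 50), (np.float64(0.06), 61), (np.float64(-0.1), 85)]}
now {-0.09: [(np.float64(-0.02), 6), (np.float64(0.06), 6), (np.float64(0.62), 6), (np.float64(0.66), 6), (np.float64(0.74), 6)], 0.09: [(np.float64(-0.02), 27), (np.float64(-0.06), 33), (np.float64(0.02), 41), (np.float64(-0.1), 62), (np.float64(0.06), 86)]}
w15 {-0.09: [(np.float64(0.74), 17), (np.float64(0.78), 17), (np.float64(0.7), 19), (np.float64(0.66), 20), (np.float64(0.82), 23)], 0.09: [(np.float64(0.3), 28), (np.float64(0.34), 28), (np.float64(0.38), 28), (np.float64(0.26), 29), (np.float64(0.42), 29)]}
w now {-0.09: [(np.float64(0.1), 22), (np.float64(-0.06), 26), (np.float64(-0.02), 26), (np.float64(0.06), 26), (np.float64(0.02), 27)], 0.09: [(np.float64(0.22), 26), (np.float64(0.18), 27), (np.float64(0.26), 27), (np.float64(0.14), 28), (np.float64(0.3), 28)]}
```

Request:
{"api": "step_arm", "payload": {"moves": [[0.95, 0, 0, 20, 0, 0, 0], [0.58, -6, -1, 20, 0, 0, 0], [0.58, -6, -1, 20, 0, 0, 0], [0.58, -6, -1, 20, 0, 0, 0], [0.58, -6, -1, 20, 0, 0, 0], [0.58, -6, -1, 5, 0, 0, 0], [0.58, -6, -1, -10, 0, 0, 0], [0.58, -6, -1, -15, 0, 0, 0], [0.58, -6, -1, -15, 0, 0, 0]]}}

```text
clock: 46.35
position: [0.4731, 0.1175, 0.0601]
ee_rot: [0.654, 0.756, -0.002, -0.001]
ft_force: [0.1, 0.8, -0.6]
grip_width: 0.421
grasp_force: 0.0
```

```bash
python3 st.py; python3 -c "
from bail import *
s=snap('side','s17');print(best(s)[.09])"
```

```text
[0.47311384 0.11750454 0.06005616] psi 98.2 z [-0.005 -0.002 -1.   ] [ 0.056  0.245 -0.431  1.979  0.125  0.948 -0.293]
[(np.float64(-0.02), 27), (np.float64(-0.06), 31), (np.float64(0.02), 44), (np.float64(-0.1), 64), (np.float64(0.06), 88)]
```

No contact yet. Lower a little more, then close.

Request:
{"api": "step_arm", "payload": {"moves": [[0.58, 0, 0, -5, 0, 0, 0], [0.58, 0, 0, -8, 0, 0, 0], [0.58, 0, 0, -8, 0, 0, 0], [0.95, 0, 0, -8, 0, 0, 0], [0.95, 0, 0, -8, 0, 0, 0], [0.95, 0, 0, -8, 0, 0, 0], [0.95, 0, 0, -8, 0, 0, 0], [0.95, 0, 0, -8, 0, 0, 0]], "grip_force": 25}}

```text
clock: 47.2
position: [0.4772, 0.1182, 0.0544]
ee_rot: [0.655, 0.756, 0.001, 0.001]
ft_force: [12.4, 1.8, -2.1]
grip_width: 0.201
grasp_force: 27.2
```

Request:
{"api": "step_arm", "payload": {"moves": [[0.95, 4, 0, 8, 0, 0, 0], [0.95, 5, 0, 20, 0, 0, 0], [0.95, 7, 0, 30, 0, 0, 0], [0.95, 10, 1, 40, 0, 0, 0], [0.95, 13, 1, 50, 0, 0, 0], [0.95, 17, 2, 59, 0, 0, 0], [0.95, 22, 3, 68, 0, 0, 0], [0.95, 27, 3, 76, 0, 0, 0]]}}

```text
clock: 48.0
position: [0.4979, 0.1208, 0.129]
ee_rot: [0.654, 0.756, -0.004, -0.003]
ft_force: [-15.0, 3.9, 3.5]
grip_width: 0.194
grasp_force: 25.3
```

```bash
python3 -c "
from bail import *
s=snap('side','s18');print(best(s))"
```

```text
{-0.09: [(np.float64(1.26), 6), (np.float64(0.78), 7), (np.float64(0.82), 7), (np.float64(0.86), 7), (np.float64(0.9), 7)], 0.09: [(np.float64(0.54), 37), (np.float64(0.58), 42), (np.float64(0.62), 80), (np.float64(0.5), 98), (np.float64(-0.1), 107)]}
```

Request:
{"api": "step_arm", "payload": {"moves": [[0.95, 3, 1, 8, 0, 0, 0], [0.95, 10, 2, 16, 0, 0, 0], [0.95, 17, 3, 23, 0, 0, 0], [0.95, 25, 4, 30, 0, 0, 0], [0.95, 33, 5, 36, 0, 0, 0], [0.95, 42, 7, 41, 0, 0, 0], [0.95, 51, 8, 46, 0, 0, 0], [0.95, 60, 10, 50, 0, 0, 0], [0.95, 70, 11, 54, 0, 0, 0], [0.95, 80, 12, 56, 0, 0, 0]]}}

```text
clock: 49.05
position: [0.5812, 0.1325, 0.1869]
ee_rot: [0.655, 0.756, -0.002, -0.0]
ft_force: [-3.2, 0.7, 4.1]
grip_width: 0.196
grasp_force: 27.3
```

Request:
{"api": "step_arm", "payload": {"moves": [[0.95, 10, 1, 2, 0, 0, 0], [0.95, 20, 3, 3, 0, 0, 0], [0.95, 30, 4, 4, 0, 0, 0], [0.95, 38, 6, 4, 0, 0, 0], [0.95, 38, 6, 4, 0, 0, 0]]}}

```text
clock: 49.55
position: [0.6202, 0.1378, 0.189]
ee_rot: [0.655, 0.756, -0.002, -0.0]
ft_force: [1.0, -2.3, 3.1]
grip_width: 0.197
grasp_force: 27.9
```

```bash
python3 st.py;python3 -c "
from bail import *
s=snap('side','s19');print(best(s))"
```

```text
[0.62018363 0.13781376 0.18898392] psi 98.2 z [-0.002 -0.002 -1.   ] [ 0.012  0.411 -0.399  1.469  0.163  1.297 -0.26 ]
{-0.09: [(np.float64(1.66), 38), (np.float64(1.7), 40), (np.float64(1.74), 65), (np.float64(1.62), 78), (np.float64(0.06), 116)], 0.09: [(np.float64(1.7), 39), (np.float64(1.66), 40), (np.float64(1.74), 46), (np.float64(1.62), 91), (np.float64(-0.1), 107)]}
```

Request:
{"api": "step_arm", "payload": {"moves": [[0.95, 3, 0, 0, 0, 0, 0], [0.95, 6, 1, 0, 0, 0, 0], [0.95, 9, 1, 0, 0, 0, 0], [0.95, 9, 1, 0, 0, 0, 0]]}}

```text
clock: 50.0
position: [0.6233, 0.1384, 0.1888]
ee_rot: [0.654, 0.756, -0.006, -0.003]
ft_force: [-28.3, -9.1, 18.1]
grip_width: 0.193
grasp_force: 29.7
```

Request:
{"api": "step_arm", "payload": {"moves": [[0.95, -4, 0, 0, 0, 0, 0], [0.95, -4, 0, 0, 0, 0, 0], [0.5, -4, 0, 0, 0, 0, 0], [0.5, -4, 0, 0, 0, 0, 0], [0.5, -4, 0, 0, 0, 0, 0], [0.5, -4, 0, 0, 0, 0, 0], [0.5, -4, 0, 30, 0, 0, 0], [0.5, -4, 0, 70, 0, 0, 0], [0.5, -4, 0, 110, 0, 0, 0], [0.5, -60, 0, 130, 0, 0, 0]]}}

```text
clock: 51.0
position: [0.5805, 0.1392, 0.3178]
ee_rot: [0.655, 0.755, 0.0, -0.0]
ft_force: [-0.9, 0.2, 0.9]
grip_width: 0.501
grasp_force: 0.0
```

Request:
{"api": "step_arm", "payload": {"moves": [[0.5, -40, 0, 0, 0, 0, 0], [0.5, -80, 0, 0, 0, 0, 0], [0.5, -120, 0, 0, 0, 0, 0], [0.5, -120, 0, 0, 0, 0, 0]]}}

```text
clock: 51.4
position: [0.4531, 0.1405, 0.3166]
ee_rot: [0.653, 0.757, -0.002, 0.0]
ft_force: [0.5, 0.5, 0.3]
grip_width: 0.503
grasp_force: 0.0
```

```bash
python3 st.py;python3 - <<'E'
from tins import *
from bail import best
s=snap('side','s20');print(best(s));t=snap('top','t20')
for b in blobs(t): print('red',b[0].round(),b[1],onz(t,b[0],.036).round(3))
# pots: knob vs earlier top picture t5
for n,(u,v),(x,y) in(('pan',(417,196),(326,174)),('ket',(487,234),(369,155))):
    for a,b,cx,cy in((t,ld('t5'),u,v),(s,ld('s5'),x,y)):
        T=cv2.cvtColor(b['image'],6)[cy-9:cy+10,cx-9:cx+10];S=cv2.cvtColor(a['image'],6)[cy-40:cy+41,cx-40:cx+41]
        r=cv2.minMaxLoc(cv2.matchTemplate(S,T,cv2.TM_CCOEFF_NORMED));print(n,round(r[1],3),'shift px',r[3][0]-31,r[3][1]-31)
for n,box in(('mill',(120,180,315,360)),('jar',(100,155,190,235))):
    y0,y1,x0,x1=box;T=cv2.cvtColor(ld('top0')['image'],6)[y0:y1,x0:x1];print(n,cv2.minMaxLoc(cv2.matchTemplate(cv2.cvtColor(t['image'],6)[y0-15:y1+15,x0-15:x1+15],T,cv2.TM_CCOEFF_NORMED))[1:4:2])
E
```

```text
[0.45312599 0.14049407 0.31655946] psi 98.4 z [-0.002 -0.003 -1.   ] [ 0.061 -0.012 -0.45   1.678 -0.003  1.477 -0.243]
{-0.09: [(np.float64(1.7), 33), (np.float64(1.66), 51), (np.float64(1.74), 53), (np.float64(1.62), 98), (np.float64(1.02), 115)], 0.09: [(np.float64(1.7), 34), (np.float64(1.74), 41), (np.float64(1.66), 64), (np.float64(-0.1), 107), (np.float64(-0.06), 108)]}
red [274. 183.] 79 [0.645 0.111 0.036]
red [242. 187.] 84 [0.636 0.179 0.036]
red [279. 220.] 288 [0.568 0.1   0.036]
red [249. 222.] 285 [0.561 0.162 0.036]
red [444. 252.] 63 [ 0.505 -0.25   0.036]
red [473. 271.] 89 [ 0.466 -0.312  0.036]
pan 0.956 shift px 15 12
pan 0.614 shift px 11 -2
ket 0.965 shift px 1 0
ket 0.991 shift px 0 0
mill (0.9921858906745911, (15, 15))
jar (0.9960057139396667, (15, 15))
```

```bash
python3 - <<'E'
from h import *
t=ld('t20');s=ld('s20')
x,e=tri(t,(432,208),s,(337.5,173));print(x,e)
im=t['image']
# handle: dark-brown pixels on/near; search yaw by projecting handle bar and comparing with brown mask
hsv=cv2.cvtColor(im,cv2.COLOR_BGR2HSV).astype(int)
print('handle ref colour',hsv[285,455] , [tuple(cv2.cvtColor(ld('top0')['image'],40)[y,x]) for x,y in((455,287),(450,295),(460,277))])
ref=ld('top0')['image'][277:297:3,455].mean(0) 
ref=np.mean([ld('top0')['image'][y,x] for x,y in((455,287),(450,295),(460,277))],0);print(ref)
sc=[]
for yaw in np.arange(-80,20,1.):
    a=np.radians(yaw);p=[[x[0]-r*np.cos(a),x[1]-r*np.sin(a),.113] for r in np.linspace(.08,.155,20)]
    u=proj(t,p);sc.append((np.median([np.abs(im[int(round(v)),int(round(w))]-ref).sum() for w,v in u]),yaw))
print(sorted(sc)[:8])
from sim import *
np.set_printoptions(precision=2,suppress=True)
q=np.array(manip.get_obs()['joint_pos'])
for psi in(-32,-45,148,135):
    for pre in([],[(.75,0,.4,98)]):
        z=path(q,pre+[(.52,-.16,.2,psi)]);print(psi,len(pre),z,fk(z,L,S)[0])
E
```

```text
[ 0.58490556 -0.2057926   0.13252309] 0.0005226565274086795
handle ref colour [83 54 19] [(np.uint8(9), np.uint8(135), np.uint8(72)), (np.uint8(10), np.uint8(161), np.uint8(68)), (np.uint8(10), np.uint8(156), np.uint8(72))]
[29.         42.         70.66666667]
[(np.float64(7.0), np.float64(-29.0)), (np.float64(8.833333333333329), np.float64(-28.0)), (np.float64(14.333333333333329), np.float64(-30.0)), (np.float64(14.5), np.float64(-33.0)), (np.float64(15.166666666666671), np.float64(-34.0)), (np.float64(15.166666666666671), np.float64(-27.0)), (np.float64(15.333333333333329), np.float64(-31.0)), (np.float64(16.33333333333333), np.float64(-32.0))]
-32 0 [ 0.29  0.18 -0.07  1.72  0.01  1.24 -1.91] [ 0.52 -0.16  0.2 ]
-32 1 [ 0.17  0.18  0.07  1.72 -0.01  1.24 -1.88] [ 0.52 -0.16  0.2 ]
-45 0 [ 0.28  0.18 -0.06  1.72  0.01  1.24 -2.14] [ 0.52 -0.16  0.2 ]
-45 1 [ 0.14  0.18  0.11  1.72 -0.02  1.24 -2.1 ] [ 0.52 -0.16  0.2 ]
148 0 [ 0.43  0.19 -0.24  1.72  0.05  1.24  1.19] [ 0.52 -0.16  0.2 ]
148 1 [ 0.64  0.21 -0.51  1.72  0.11  1.24  1.12] [ 0.52 -0.16  0.2 ]
135 0 [ 0.42  0.19 -0.23  1.72  0.04  1.24  0.96] [ 0.52 -0.16  0.2 ]
135 1 [ 0.61  0.2  -0.46  1.72  0.1   1.24  0.91] [ 0.52 -0.16  0.2 ]
```

Request:
{"api": "step_arm", "payload": {"moves": [[0.5, 2, -18, 0, 0, 0, -0.14], [0.5, 4, -36, 0, 0, 0, -0.28], [0.5, 6, -54, 0, 0, 0, -0.42], [0.5, 8, -72, 0, 0, 0, -0.56], [0.5, 10, -90, 0, 0, 0, -0.7], [0.5, 12, -108, 0, 0, 0, -0.84], [0.5, 14, -126, 0, 0, 0, -0.98], [0.5, 16, -144, 0, 0, 0, -1.12], [0.5, 18, -162, 0, 0, 0, -1.26], [0.5, 20, -180, 0, 0, 0, -1.4]]}}

```text
clock: 52.5
position: [0.4777, -0.0416, 0.3153]
ee_rot: [0.988, 0.154, -0.001, -0.002]
ft_force: [-0.3, -0.3, -0.0]
grip_width: 0.5
grasp_force: 0.0
```

Request:
{"api": "step_arm", "payload": {"moves": [[0.5, 2, -18, 0, 0, 0, -0.14], [0.5, 4, -36, 0, 0, 0, -0.28], [0.5, 6, -54, 0, 0, 0, -0.42], [0.5, 8, -72, 0, 0, 0, -0.56], [0.5, 10, -90, -30, 0, 0, -0.7], [0.5, 12, -109, -70, 0, 0, -0.841], [0.5, 12, -109, -100, 0, 0, -0.841], [0.5, 12, -109, -100, 0, 0, -0.841], [0.5, 12, -109, -100, 0, 0, -0.841]]}}

```text
clock: 53.4
position: [0.4893, -0.1494, 0.2161]
ee_rot: [0.966, -0.26, -0.0, -0.002]
ft_force: [-0.4, 0.3, 0.4]
grip_width: 0.499
grasp_force: 0.0
```

```bash
python3 st.py -30; python3 - <<'E'
from h import *
w=snap('wrist','w21');s=snap('side','s21');im=w['image'].astype(float)
# pan centre+yaw: fit bright lid edge is partial; scan rows for handle: brown dark columns
hsv=cv2.cvtColor(w['image'],cv2.COLOR_BGR2HSV)
ref=None
for row in range(40,330,20):
    m=(hsv[row,:,0]<14)&(hsv[row,:,1]>110)&(hsv[row,:,2]<125)&(hsv[row,:,2]>35)
    m[:230]=0;m[430:]=0
    x=np.nonzero(m)[0];print(row,len(x),(x.min(),x.max(),np.median(x)) if len(x) else '')
E
```

```text
[ 0.48928769 -0.14936583  0.21609169] psi -30.1 z [ 0.     0.004 -1.   ] [ 0.358  0.101 -0.158  1.771  0.012  1.271 -1.899]
-30 [-0.004  0.     0.002]
40 0 
60 0 
80 0 
100 0 
120 0 
140 1 (np.int64(419), np.int64(419), np.float64(419.0))
160 0 
180 21 (np.int64(317), np.int64(344), np.float64(332.0))
200 26 (np.int64(317), np.int64(367), np.float64(334.5))
220 44 (np.int64(318), np.int64(389), np.float64(342.5))
240 25 (np.int64(318), np.int64(346), np.float64(334.0))
260 26 (np.int64(319), np.int64(424), np.float64(336.0))
280 21 (np.int64(319), np.int64(423), np.float64(338.0))
300 35 (np.int64(234), np.int64(418), np.float64(272.0))
320 38 (np.int64(230), np.int64(427), np.float64(326.5))
```

```bash
python3 - <<'E'
from h import *
w=ld('w21');a=onz(w,(330.5,180),.113);b=onz(w,(333,275),.113);d=a-b;print(a,b,np.degrees(np.arctan2(d[1],d[0])))
p=np.array([.585,-.206]);u=d[:2]/np.hypot(*d[:2]);v=p-b[:2];print('pan centre off axis mm',1000*(u[0]*v[1]-u[1]*v[0]))
g=np.array(w['pos'])[:2]-b[:2];print('tcp off axis mm',1000*(u[0]*g[1]-u[1]*g[0]),'left normal',-u[1],u[0], 'dist to pan',np.hypot(*(p-np.array(w['pos'])[:2])))
E
```

```text
[ 0.52022411 -0.16903383  0.113     ] [ 0.46187855 -0.13745703  0.113     ] -28.42239070480834
pan centre off axis mm -1.6791179077692286
tcp off axis mm 2.5725286733831974 left normal 0.475967931946848 0.8794626357942903 dist to pan 0.11121275282096986
```

Request:
{"api": "step_arm", "payload": {"moves": [[0.5, -1, -2, -40, 0, 0, 0.02], [0.5, -1, -2, -80, 0, 0, 0.02], [0.5, -1, -2, -110, 0, 0, 0.02], [0.5, -1, -2, -129, 0, 0, 0.02], [0.5, -1, -2, -129, 0, 0, 0.02], [0.9, -1, -2, -129, 0, 0, 0.02], [0.9, -1, -2, -129, 0, 0, 0.02], [0.9, -1, -2, -129, 0, 0, 0.02], [0.9, -1, -2, -129, 0, 0, 0.02], [0.9, -1, -2, -129, 0, 0, 0.02]], "grip_force": 50}}

```text
clock: 54.5
position: [0.489, -0.1517, 0.0888]
ee_rot: [0.968, -0.25, 0.002, -0.002]
ft_force: [-1.8, 0.4, 7.1]
grip_width: 0.224
grasp_force: 50.7
```

Request:
{"api": "step_arm", "payload": {"moves": [[0.9, 3, 4, 0, 0, 0, 0], [0.9, 7, 10, 0, 0, 0, 0], [0.9, 12, 17, 0, 0, 0, 0], [0.9, 17, 23, 0, 0, 0, 0], [0.9, 21, 29, 0, 0, 0, 0], [0.9, 21, 29, 0, 0, 0, 0], [0.9, 21, 29, 0, 0, 0, 0]]}}

```text
clock: 55.2
position: [0.5102, -0.1232, 0.0887]
ee_rot: [0.968, -0.251, 0.002, -0.002]
ft_force: [1.5, -2.6, 4.8]
grip_width: 0.224
grasp_force: 50.4
```

```bash
cat > pots.py <<'E'
from h import *
import sys
def pots(tag):
    t=snap('top','t'+tag);s=snap('side','s'+tag);out={}
    for n,(u,v),(x,y) in(('pan',(417,196),(326,174)),('ket',(487,234),(369,155))):
        uv=[]
        for a,b,cx,cy in((t,ld('t5'),u,v),(s,ld('s5'),x,y)):
            T=cv2.cvtColor(b['image'],6)[cy-9:cy+10,cx-9:cx+10];S=cv2.cvtColor(a['image'],6)[cy-25:cy+26,cx-25:cx+26]
            m=cv2.matchTemplate(S,T,cv2.TM_CCOEFF_NORMED);r=cv2.minMaxLoc(m);i,j=r[3]
            f=lambda p,q,w:(p-w)/(2*(p-2*q+w)) if (p-2*q+w) else 0
            dx=f(m[j,i-1],m[j,i],m[j,i+1]) if 0<i<m.shape[1]-1 else 0;dy=f(m[j-1,i],m[j,i],m[j+1,i]) if 0<j<m.shape[0]-1 else 0
            uv.append((cx+i-16+dx,cy+j-16+dy));print(n,round(r[1],3),np.round(uv[-1],1))
        print(n,'now',tri(t,uv[0],s,uv[1])[0].round(4),'ref(t5)',tri(t,(u,v),s,(x,y))[0].round(4))
pots(sys.argv[1])
E
python3 pots.py 22
```

```text
pan 0.777 [417.  196.8]
pan 0.652 [326.2 173.9]
pan now [ 0.6057 -0.1754  0.1372] ref(t5) [ 0.607  -0.1757  0.1366]
ket 0.813 [487.6 234.3]
ket 0.446 [380.1 142.6]
ket now [ 0.5137 -0.2983  0.2121] ref(t5) [ 0.5329 -0.3057  0.1631]
```

Request:
{"api": "step_arm", "payload": {"moves": [[0.45, 0, 0, 0, 0, 0, 0], [0.45, 0, 0, 0, 0, 0, 0], [0.45, 0, 0, 0, 0, 0, 0], [0.45, 0, 0, 0, 0, 0, 0], [0.45, 0, 0, 30, 0, 0, 0], [0.45, 0, 0, 70, 0, 0, 0], [0.45, 0, 0, 110, 0, 0, 0], [0.45, -20, 20, 150, 0, 0, 0], [0.45, -50, 60, 180, 0, 0, 0], [0.45, -90, 100, 200, 0, 0, 0]]}}

```text
clock: 56.3
position: [0.4302, -0.0334, 0.2821]
ee_rot: [0.968, -0.251, 0.001, -0.002]
ft_force: [-0.6, 1.2, 0.1]
grip_width: 0.548
grasp_force: 0.0
```

Request:
{"api": "step_arm", "payload": {"moves": [[0.45, 0, 40, 10, 0, 0, 0], [0.45, 0, 80, 20, 0, 0, 0], [0.45, 0, 80, 20, 0, 0, 0], [0.45, 0, 80, 20, 0, 0, 0]]}}

```text
clock: 56.7
position: [0.4303, 0.0458, 0.3003]
ee_rot: [0.968, -0.25, 0.0, -0.002]
ft_force: [-0.4, -1.2, -0.3]
grip_width: 0.549
grasp_force: 0.0
```

```bash
python3 st.py; python3 pots.py 23; python3 -c "
from tins import *
from bail import best
print(best(ld('s23')));t=ld('t23')
im=t['image'].astype(int);b,g,r=im[...,0],im[...,1],im[...,2]
m=((r>130)&(g>100)&(b<100)&(r-b>60));m[:,:370]=0;m[:,450:]=0;m[:160]=0;m[245:]=0
print('yellow visible px',m.sum(), proj(t,[.607,-.178,.05]))
for q in blobs(t): print(q[0].round(),q[1])"
```

```text
[0.43029791 0.04584719 0.30027585] psi -28.9 z [ 0.001  0.003 -1.   ] [ 0.18  -0.113 -0.353  1.803 -0.042  1.443 -2.241]
pan 0.992 [417.  196.9]
pan 0.939 [326.3 174.1]
pan now [ 0.6055 -0.1755  0.1367] ref(t5) [ 0.607  -0.1757  0.1366]
ket 0.964 [487.6 234.3]
ket 0.658 [355.3 162.2]
ket now [ 0.5538 -0.3065  0.1328] ref(t5) [ 0.5329 -0.3057  0.1631]
{-0.09: [(np.float64(1.7), 33), (np.float64(1.74), 50), (np.float64(1.66), 51), (np.float64(1.62), 97), (np.float64(1.06), 115)], 0.09: [(np.float64(1.7), 34), (np.float64(1.74), 42), (np.float64(1.66), 63), (np.float64(-0.1), 107), (np.float64(-0.06), 108)]}
yellow visible px 226 [[411.04776689 202.72722616]]
[274. 183.] 79
[242. 187.] 84
[464. 210.] 62
[279. 220.] 287
[249. 223.] 294
[443. 244.] 129
[473. 271.] 89
```

```bash
python3 -c "
from workcell import manip
print(manip.hand_in())"
```

```text
the job is handed in; nothing more can be done
None
```

The job is handed in at about 57 s, though the verdict is not shown to me: the saucepan is about 3 mm off the yellow ring's centre (slid back once after it was knocked aside mid-run), the kettle is about 1–2 mm off the red ring's centre, all four tins are in the carrier, the handle is against its stop, and the mill and jar are unmoved.

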